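# Fold out the vice crank and clamp a thin-walled tube

### The job

Get the square tube clamped in the bench vice: first fold the crank's grip fully upright out of its folded position, without turning the crank yet, then with the grip upright wind the crank clockwise until the tube is held firmly between the jaws, and let go, leaving the grip standing. The tube is thin-walled, so do not crush it: stop once the crank feels about half as heavy again as when it runs free. Do not disturb the other things on the bench.

Things in the scene. Friction and masses are not known exactly. Their poses are not given: they have to be found in the camera images.
- vise: Green and grey bench vice, bolted down. Origin on the bench surface, on the vertical crank axis; z up. Its bed (120 mm wide in x, y from -65 to 335 mm) runs along its own +y. Over the origin a gear head 90 x 90 mm, 85 mm high, with a 40 mm collar to 97 mm; the crank arm turns above it. Jaws and tube lie at y = 65 to 255 mm, lower than 85 mm.
- crank_hub (a point): Point on the vertical crank axis at the mid height of the crank arm (118 mm above the bench). The flat steel arm is 12 mm wide and 10 mm thick; hub 26 mm across, top 9 mm above this point.
- crank_tip (a point): Point on the pivot pin of the folding grip, at the outer end of the crank arm: 80 mm from the crank axis, 16 mm above crank_hub. It goes round with the crank. The fork that holds the pin is 18 mm wide and reaches 21 mm above crank_hub, out to 88 mm from the axis.
- grip (a point): Point on the grip's centre line, 40 mm from its pin. Black plastic sleeve, 18 mm diameter, 11 to 57 mm from the pin. Folded, it lies level over the arm (2 mm gap), free end towards the crank axis; it swings up about the level pin in the arm's vertical plane and stands over crank_tip when upright. The sleeve spins freely on its axis, so fingers can keep their direction while the crank goes round.
- handle (a joint): Fold angle of the grip, rad: 0 = folded flat on the arm, 1.57 = upright, stop at 1.60. It stays where it is left (friction 0.10 N m, about 2.5 N at the grip point).
- crank (a joint): Crank angle, rad, growing clockwise from above, which closes the jaw 8 mm per rad; ends at 0 and 9. Friction 0.66 N m: it runs free at about 8 N of hand force at the grip, and stays where left. Every 10 N of clamping adds 1 N at the grip. A firm clamp is about 40 N (4 N more at the grip than running free); under 18 N is loose, over 75 N crushes the tube.
- jaw: Moving jaw, driven by the crank along the vice's +y. Origin at the foot of its steel face (30 mm above the bench); the face, 90 mm wide, 50 mm high, looks to +y. The far jaw is not tracked: its block is set anywhere in a 24 mm span (face at y = 183 to 207 mm of the vice) and its steel face sits on stiff springs: it gives 1 mm per 20 N, 7 mm at most.
- tube: Short square aluminium tube, 40 x 40 mm, wall 3 mm, 60 mm long along its own x, lying loose between the jaws on the vice's ways (30 mm above the bench), about square to them. Origin at the centre of its underside. It needs no handling: the jaw pushes it along until it meets the far jaw.
- wrench: Loose steel wrench, 170 mm long, lying on the bench. Leave alone.
- screwdriver: Loose screwdriver, 190 mm long, lying on the bench. Leave alone.
- oil_can: Grey can, 56 mm diameter, 110 mm high, standing. Leave alone.
- mug: White mug, 76 mm diameter, 85 mm high, standing. Leave alone.
- offcut: Aluminium bar offcut, 90 x 25 x 25 mm. Leave alone.
- collar: Steel collar, 50 mm outside diameter, 18 mm high. Leave alone.

How it is judged:
By the outcome, as a careful person would: the job done as asked, in the order asked, and still so for the second after the job is handed in, with the robot touching nothing.
It also fails if it takes over 72 s, if anything falls off the work surface, if the arm or the gripper's body presses on something with over 40 N, if the wrist force passes 120 N, or if a joint passes its speed limit or range.

### The arm

A 6-joint arm with a two-finger parallel gripper is mounted at the origin on the work surface. World frame = base frame: x ahead of the robot, y to its left, z up, the work surface at z = 0. Lengths are in m, angles in rad, forces in N, time in s.
With the tool pointing down it reaches from about 0.375 to 0.975 m from the base axis. Payload 3.8 kg.
Tool frame: the origin (TCP) lies on the centre line of the jaws, within the pads' length; the fingertips stand 14 mm ahead of it and the grasp point (between the pads) lies 5 mm behind it; x points along the fingers, y is the direction in which the jaws open and shut, and the axes are right-handed (so a half turn about x gives the same grasp; the last joint's range is limited). The gripper opens to 85 mm and grips with 20 to 120 N. Pads are 22 mm wide; open, the fingers measure 114 mm over their backs; the gripper's body (76 mm by 85 mm) begins 54 mm behind the grasp point. The pads swing forward as they close: fully open they stand 13 mm farther back than shut.
Start: joints at [-1.201, 0.264, 1.604, -0, 1.274, -0.037], TCP at [0.267, -0.62, 0.245] pointing down, gripper open.
Joint ranges: [-2.63, 2.63], [-0.94, 2.18], [0.31, 2.57], [-1.31, 4.45], [0, 2.66], [-2.55, 2.55]. Speed limits (rad/s): [2.57, 2.57, 3.14, 3.14, 3.14, 3.14].

### API

Orientations are given as a rotation vector (axis times angle).
In Python, from workcell import bot gives the robot as it stands.
- The arm moves only by the shell command python3 -m creep 'ROWS' [FORCE]. ROWS is JSON, a list of rows, each an object with "grip": the finger opening in cm, from 0 to 8.54; "dp": the shift along the tool's x, y, z in cm, a list of three; "rotation": the turn, a rotation vector about the tool's x, y, z in rad, a list of three. A call has 1 to 5 rows; each row is the pose to reach, as a shift and turn from the pose commanded when the call began, along the tool's axes at that moment; what a row does not reach only later rows make up. A row lasts 1/12 s, in which the tool goes at most 41.7 mm and 7.16 degrees, less where a joint would pass 70% of its speed; a pose out of reach is approached as far as the arm can. A call with a gripper value outside its range is refused whole. The fingers move at their own pace and stop on an object; FORCE is the grip in N (left out, the last holds). Time passes only in rows, so rows that repeat a pose let the fingers close. It gives the time, the measured TCP pose, the force and the opening at its end, in the units of the state.
- bot.read_state(): the state, without advancing time (a new reading comes with each control period).
- bot.read_camera(name): name is "scene" or "top" or "wrist"; returns (picture, depth): 480x640x3 uint8, red, green, blue; 480x640 float32, m along the optical axis (not along the pixel's ray), 0 where there is no reading.
- bot.get_calibration(name): a dict with "fx", "fy", "cx", "cy" (pixels), "rvec" (rotation vector, rad) and "tvec" (3), from world to camera coordinates, as OpenCV has them. Camera axes: x right, y down, z forward; pixel columns grow to the right and rows downward; lengths in m; the calibration is good to about 2 mm. The wrist camera is an equidistant fisheye: a pixel r from the principal point sees the ray r / f radians off the axis. A picture is of the moment at which its call begins: read the wrist's pose just before it. get_calibration takes no time and is no camera call; for the wrist camera it gives the pose at the moment of the call.
- bot.finish_job(): hands the job in, once; it reports no verdict.
The state is a dict: "time": time; "q": joint angles; "joint_vel": joint speeds; "joint_torque": joint torques, N m; "tool_pos": TCP position; "tcp_rot": TCP orientation; "wrist_force": force on the tool from outside, world axes, zero at the start; "torque": the same for the moment, N m; "width": opening from 0.0 (shut) to 1.0 (fully open).
Only numpy, scipy, OpenCV 4.12 (cv2) and the standard library are available. Lean on these libraries where they do the work, as an engineer would, in place of code of your own. Each camera call takes 0.05 s, during which the arm holds its last target.

## Working session

There is one attempt and no reset: what is moved stays moved. The work goes in short steps, Python scripts to look and compute and a shell command to move; the robot and the scene stay as the last step left them, time stands still between calls to the robot, and variables do not carry over. Pictures are saved under pics/ and viewed, and the job is handed in when it is done.

```bash
ls; mkdir -p pics; python3 - <<'E'
from workcell import bot
import cv2
s=bot.read_state();print(s)
for n in ("scene","top"):
    p,d=bot.read_camera(n);cv2.imwrite(f"pics/{n}0.png",p[:,:,::-1]);
    import numpy as np; np.savez(f"{n}0.npz",p=p,d=d)
    c=bot.get_calibration(n);print(n,c)
E
```

```text
pics
{'time': 0.0, 'q': array([-1.20088489e+00,  2.64746563e-01,  1.60540972e+00,  4.87431458e-08,
        1.27367912e+00, -3.68871954e-02]), 'joint_vel': array([-0.00056301,  0.0007287 , -0.00027686,  0.00085222, -0.00134892,
       -0.002424  ]), 'joint_torque': array([ 2.86964359e-04, -5.15111625e+01, -3.67313397e+01, -9.85327983e-05,
        1.30506992e-02, -1.98322185e-07]), 'tool_pos': array([ 0.26682728, -0.61924911,  0.24394713]), 'tcp_rot': array([ 1.99811376,  0.41444873, -1.99887219]), 'wrist_force': array([0.8213203 , 0.05425196, 0.22414721]), 'torque': array([0.01305977, 0.03587161, 0.02697102]), 'width': 1.001158077484498}
scene {'fx': 519.3116332310891, 'fy': 519.3116332310891, 'cx': 314.72732362007304, 'cy': 235.26329970746494, 'rvec': array([ 2.06595842,  1.43917055, -0.50681598]), 'tvec': array([-0.17610586, -0.30244102,  1.50290608])}
top {'fx': 458.3429032370949, 'fy': 458.3429032370949, 'cx': 323.05136853473414, 'cy': 240.4371803246208, 'rvec': array([ 2.16380828, -2.21131307,  0.08268296]), 'tvec': array([-0.01353931,  0.51642186,  1.33316563])}
```

View pics/scene0.png

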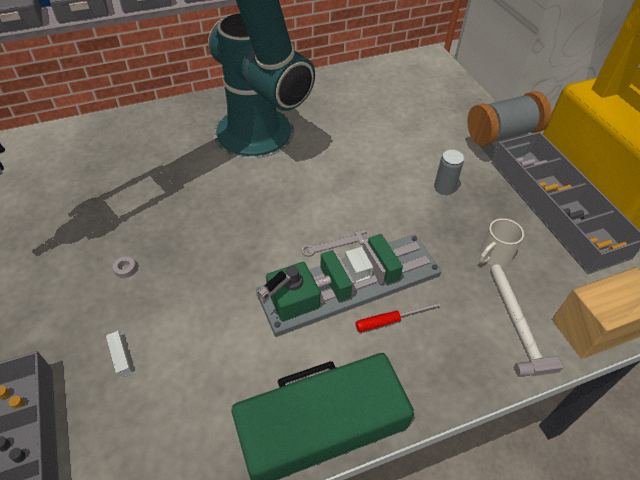

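View pics/top0.png

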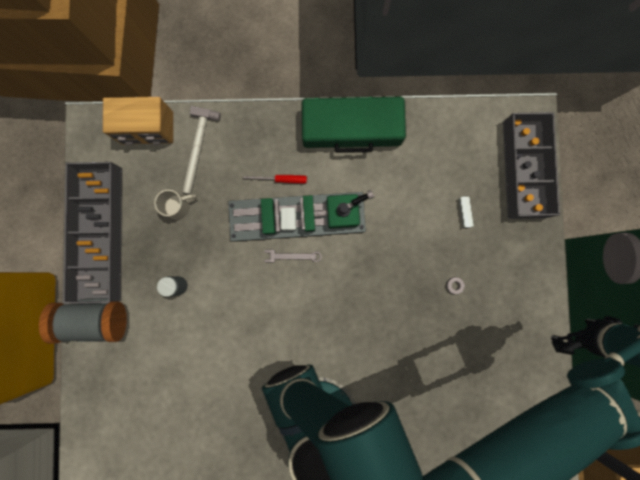

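The scene view shows the vice at about (345,280), its crank at (280,283) and the grip folded. The top view shows the hub near (345,210), with the arm pointing right and up to about (370,195). I'll zoom in and measure.

```bash
cat > h.py <<'E'
import numpy as np,cv2
from workcell import bot
from scipy.spatial.transform import Rotation as R
def cal(n):
    c=bot.get_calibration(n);M=R.from_rotvec(c['rvec']).as_matrix();return c,M,np.array(c['tvec'])
def ray(n,u,v):
    c,M,t=cal(n);x=np.array([(u-c['cx'])/c['fx'],(v-c['cy'])/c['fy'],1.]);return -M.T@t,M.T@x
def plane(n,u,v,z):
    o,d=ray(n,u,v);return o+d*(z-o[2])/d[2]
def proj(n,P):
    c,M,t=cal(n);q=M@np.array(P)+t;return np.array([c['fx']*q[0]/q[2]+c['cx'],c['fy']*q[1]/q[2]+c['cy']])
def cloud(n,d):
    c,M,t=cal(n);v,u=np.mgrid[0:480,0:640];q=np.stack([(u-c['cx'])/c['fx']*d,(v-c['cy'])/c['fy']*d,d],-1)
    return (q-t)@M
E
python3 - <<'E'
from h import *
for n,(x0,y0,x1,y1) in (("scene",(245,225,445,345)),("top",(220,170,400,260))):
    z=np.load(n+"0.npz");p=z['p'][y0:y1,x0:x1,::-1]
    cv2.imwrite(f"pics/{n}z.png",cv2.resize(p,None,fx=4,fy=4,interpolation=cv2.INTER_CUBIC))
    C=cloud(n,z['d']);m=(C[...,2]>.1)&(z['d']>0)
    m2=np.zeros_like(m);m2[y0:y1,x0:x1]=1;m&=m2
    print(n,m.sum());
    vs,us=np.nonzero(m)
    for v,u in list(zip(vs,us))[::max(1,len(vs)//40)]: print(u,v,C[v,u].round(3),z['p'][v,u])
E
```

```text
scene 639
289 266 [ 0.584 -0.087  0.126] [72 81 73]
287 268 [ 0.586 -0.092  0.124] [65 68 67]
290 269 [ 0.591 -0.087  0.125] [74 70 75]
293 270 [ 0.595 -0.082  0.125] [71 67 73]
293 271 [ 0.597 -0.083  0.124] [71 71 72]
289 272 [ 0.598 -0.092  0.126] [71 69 72]
282 273 [ 0.609 -0.109  0.146] [17 16 24]
298 273 [ 0.603 -0.075  0.121] [35 43 44]
291 274 [ 0.604 -0.09   0.126] [74 71 74]
282 275 [ 0.611 -0.11   0.143] [28 26 25]
297 275 [ 0.606 -0.078  0.12 ] [42 40 44]
287 276 [ 0.603 -0.098  0.123] [151 140 141]
276 277 [ 0.614 -0.123  0.146] [17 18 24]
291 277 [ 0.608 -0.091  0.122] [46 46 46]
279 278 [ 0.617 -0.118  0.144] [24 21 26]
294 278 [ 0.608 -0.085  0.116] [45 47 49]
281 279 [ 0.619 -0.115  0.141] [19 21 15]
296 279 [ 0.607 -0.081  0.11 ] [42 40 44]
282 280 [ 0.619 -0.113  0.137] [35 31 32]
269 281 [ 0.615 -0.138  0.141] [17 18 21]
284 281 [ 0.612 -0.107  0.122] [100  94  92]
269 282 [ 0.62  -0.139  0.146] [22 14 22]
284 282 [ 0.612 -0.107  0.118] [92 87 85]
270 283 [ 0.622 -0.138  0.144] [29 22 23]
285 283 [ 0.613 -0.105  0.115] [66 65 67]
276 284 [ 0.625 -0.127  0.14 ] [11
[... 2003 characters left out ...]
04 -0.089  0.128] [74 73 69]
352 205 [ 0.604 -0.105  0.126] [55 53 51]
341 206 [ 0.601 -0.075  0.129] [56 56 56]
347 206 [ 0.601 -0.091  0.128] [85 79 79]
353 206 [ 0.601 -0.108  0.123] [34 49 37]
344 207 [ 0.598 -0.083  0.126] [62 60 61]
350 207 [ 0.598 -0.1    0.126] [87 85 78]
344 208 [ 0.596 -0.083  0.125] [61 58 60]
350 208 [ 0.599 -0.101  0.102] [54 58 50]
344 209 [ 0.592 -0.083  0.131] [60 58 59]
341 210 [ 0.59  -0.075  0.13 ] [48 46 47]
347 210 [ 0.59  -0.091  0.128] [57 56 56]
343 211 [ 0.587 -0.08   0.131] [53 51 52]
339 212 [ 0.588 -0.07   0.102] [30 29 29]
345 212 [ 0.584 -0.085  0.131] [48 47 47]
343 213 [ 0.584 -0.081  0.114] [32 33 33]
344 215 [ 0.58  -0.084  0.101] [51 53 51]
```

```bash
ls pics
```

```text
scene0.png
scenez.png
top0.png
topz.png
```

View pics/scenez.png

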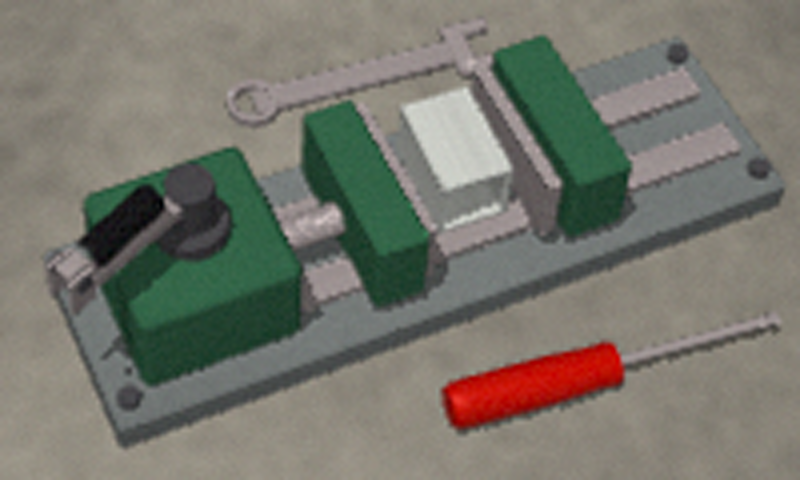

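View pics/topz.png

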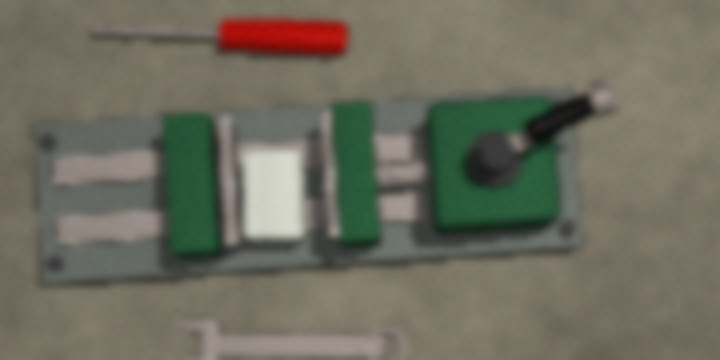

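```bash
python3 - <<'E'
from h import *
# fits: hub (grey dark top z .127), grip dark sleeve points, fork
for n,box in (("scene",(245,225,320,345)),("top",(330,180,380,225))):
    z=np.load(n+"0.npz");C=cloud(n,z['d']);p=z['p'].astype(int).sum(-1)
    v,u=np.mgrid[0:480,0:640];b=(u>box[0])&(u<box[2])&(v>box[1])&(v<box[3])&(z['d']>0)
    hub=b&(abs(C[...,2]-.127)<.006)&(p<270)&(C[...,0]<.607); P=C[hub]; 
    (r)=cv2.minEnclosingCircle(P[:,:2].astype(np.float32)); print(n,'hub',hub.sum(),np.median(P,0),r)
    sl=b&(C[...,2]>.137)&(p<170); P=C[sl]; m=np.median(P,0); d=np.linalg.svd(P[:,:2]-P[:,:2].mean(0))[2][0]
    s=(P[:,:2]-m[:2])@d
    print('sleeve',sl.sum(),P.mean(0),d,np.degrees(np.arctan2(d[1],d[0])),s.min(),s.max(),m[:2]+d*s.min(),m[:2]+d*s.max())
    f=b&(C[...,2]>.13)&(p>280); print('fork',f.sum(),C[f].mean(0))
    # bed
E
```

```text
scene hub 111 [ 0.59650808 -0.08574879  0.12577422] ((0.5980982780456543, -0.08896178007125854), 0.016567526385188103)
sleeve 183 [ 0.6185276  -0.12559227  0.14314806] [ 0.45829745 -0.88879888] -62.722700341465156 -0.022302048045421827 0.02372541480672684 [ 0.60828962 -0.10566386] [ 0.62938389 -0.14657302]
fork 68 [ 0.6309579  -0.15701781  0.13876088]
top hub 73 [ 0.59591894 -0.08350684  0.12779366] ((0.5970383882522583, -0.0901072546839714), 0.018620025366544724)
sleeve 96 [ 0.61525517 -0.12310991  0.14509359] [-0.44025616  0.89787221] 116.12022626781597 -0.02399221641643288 0.02103945192839929 [ 0.62627234 -0.14456738] [ 0.60644687 -0.1041347 ]
fork 42 [ 0.63152878 -0.15468336  0.14009124]
```

The crank arm points along about -63.5°, with hub ≈ (0.596,-0.083), pin ≈ (0.632,-0.155) and sleeve top z ≈ 0.144. This agrees with the sizes given. Next I'll plan the move to above the grip.

```bash
cat >> h.py <<'E'
def down(yawdeg):  # tool y at yaw angle, tool x down
    a=np.radians(yawdeg);y=np.array([np.cos(a),np.sin(a),0]);x=np.array([0,0,-1.]);return np.stack([x,y,np.cross(x,y)],1)
def rel(target,Rt=None):
    s=bot.read_state();R0=R.from_rotvec(s['tcp_rot']).as_matrix()
    print('dp cm',(R0.T@(np.array(target)-s['tool_pos'])*100).round(2),end=' ')
    if Rt is not None: print('rot',R.from_matrix(R0.T@Rt).as_rotvec().round(3))
    else: print()
    return R0
E
python3 - <<'E'
from h import *
print(rel([.614,-.119,.25],down(26.5)));rel([.614,-.119,.25],down(206.5))
print(np.degrees(np.arctan2(-.119,.614)))
E
```

```text
dp cm [ -0.52 -32.21 -51.68] rot [-1.627 -0.002  0.002]
[[-7.22100070e-04  3.95643443e-01 -9.18403912e-01]
 [ 1.98000645e-03 -9.18401785e-01 -3.95644084e-01]
 [-9.99997779e-01 -2.10414029e-03 -1.20198575e-04]]
dp cm [ -0.52 -32.21 -51.68] rot [1.515e+00 1.000e-03 2.000e-03]
-10.968569372760488
```

```bash
python3 -m creep '[{"grip":8.5,"dp":[0,-2,-3.2],"rotation":[0,0,0]},{"grip":8.5,"dp":[0,-4,-6.4],"rotation":[0,0,0]},{"grip":8.5,"dp":[0,-6,-9.6],"rotation":[0,0,0]},{"grip":8.5,"dp":[0,-8,-12.8],"rotation":[0,0,0]},{"grip":8.5,"dp":[0,-10,-16],"rotation":[0,0,0]}]'
python3 -m creep '[{"grip":8.5,"dp":[0,-2,-3.2],"rotation":[0,0,0]},{"grip":8.5,"dp":[0,-4,-6.4],"rotation":[0,0,0]},{"grip":8.5,"dp":[0,-6,-9.6],"rotation":[0,0,0]},{"grip":8.5,"dp":[0,-8,-12.8],"rotation":[0,0,0]},{"grip":8.5,"dp":[0,-10,-16],"rotation":[0,0,0]}]'
python3 -m creep '[{"grip":8.5,"dp":[0,-2,-3.2],"rotation":[0,0,0]},{"grip":8.5,"dp":[0,-4,-6.4],"rotation":[0,0,0]},{"grip":8.5,"dp":[0,-6,-9.6],"rotation":[0,0,0]},{"grip":8.5,"dp":[0,-8,-12.8],"rotation":[0,0,0]},{"grip":8.5,"dp":[0,-10,-16],"rotation":[0,0,0]}]'
python3 -m creep '[{"grip":8.5,"dp":[0,-1,-1.8],"rotation":[-0.11,0,0]},{"grip":8.5,"dp":[0,-2,-3.6],"rotation":[-0.22,0,0]},{"grip":8.5,"dp":[0,-2,-3.6],"rotation":[-0.33,0,0]},{"grip":8.5,"dp":[0,-2,-3.6],"rotation":[-0.44,0,0]},{"grip":8.5,"dp":[0,-2,-3.6],"rotation":[-0.55,0,0]}]'
python3 -m creep '[{"grip":8.5,"dp":[0,0,0],"rotation":[-0.11,0,0]},{"grip":8.5,"dp":[0,0,0],"rotation":[-0.22,0,0]},{"grip":8.5,"dp":[0,0,0],"rotation":[-0.33,0,0]},{"grip":8.5,"dp":[0,0,0],"rotation":[-0.44,0,0]},{"grip":8.5,"dp":[0,0,0],"rotation":[-0.55,0,0]}]'
python3 -m creep '[{"grip":6,"dp":[0,0,0],"rotation":[-0.11,0,0]},{"grip":6,"dp":[0,0,0],"rotation":[-0.22,0,0]},{"grip":6,"dp":[0,0,0],"rotation":[-0.33,0,0]},{"grip":6,"dp":[0,0,0],"rotation":[-0.44,0,0]},{"grip":6,"dp":[0,0,0],"rotation":[-0.53,0,0]}]'
python3 - <<'E'
from h import *
print(rel([.614,-.119,.25],down(26.5)));s=bot.read_state();print(s['time'],s['q'])
c=bot.get_calibration('wrist');p,d=bot.read_camera('wrist');print(c);cv2.imwrite('pics/w1.png',p[:,:,::-1])
E
```

```text
time: 0.52
tool_pos: [0.3748, -0.463, 0.2446]
tcp_rot: [1.998, 0.412, -1.999]
wrist_force: [0.8, -0.9, 0.5]
width: 0.995
time: 0.93
tool_pos: [0.4822, -0.3078, 0.2449]
tcp_rot: [1.997, 0.412, -1.998]
wrist_force: [-0.1, -0.6, 0.0]
width: 0.992
time: 1.35
tool_pos: [0.5896, -0.1526, 0.2448]
tcp_rot: [1.997, 0.412, -1.998]
wrist_force: [0.8, -0.1, -0.3]
width: 0.991
time: 1.77
tool_pos: [0.6143, -0.121, 0.2444]
tcp_rot: [1.64, 0.859, -1.642]
wrist_force: [-0.6, 0.9, 0.8]
width: 0.996
time: 2.18
tool_pos: [0.6139, -0.1218, 0.2446]
tcp_rot: [1.252, 1.182, -1.253]
wrist_force: [-0.9, -0.2, 0.1]
width: 0.993
time: 2.6
tool_pos: [0.614, -0.1217, 0.2446]
tcp_rot: [0.855, 1.397, -0.856]
wrist_force: [-0.1, -0.3, 0.0]
width: 0.703
dp cm [-0.54  0.13 -0.24] rot [ 0.009 -0.001  0.001]
[[-1.18647204e-03  8.90951958e-01  4.54096026e-01]
 [ 3.19546903e-04  4.54096660e-01 -8.90952368e-01]
 [-9.99999245e-01 -9.11985095e-04 -8.23473930e-04]]
2.6 [-2.35543747e-01  1.73310490e-01  1.71453904e+00  3.55948897e-05
  1.25497141e+00 -7.06912708e-01]
{'fx': 371.64829954431775, 'fy': 371.64829954431775, 'cx': 325.2323756166392, 'cy': 237.91944996312137, 'rvec': array([-2.75969439, -0.66260339, -0.10179439]), 'tvec': array([-0.49057358, -0.4081161 ,  0.2626117 ])}
```

View pics/w1.png

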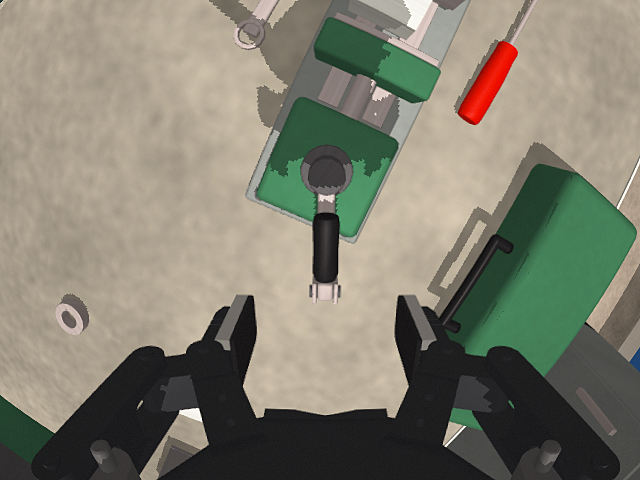

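The wrist view shows the hub at (327,172), the sleeve running from about (326,213) to (325,280), and the fork at (325,291). The arm is nearly in line with the tool's z. I'll turn these pixels into points.

```bash
cat >> h.py <<'E'
def wplane(uv,z,c=None):
    c=c or bot.get_calibration('wrist');M=R.from_rotvec(c['rvec']).as_matrix();o=-M.T@np.array(c['tvec'])
    a=np.array([(uv[0]-c['cx'])/c['fx'],(uv[1]-c['cy'])/c['fy']]);th=np.linalg.norm(a)
    k=np.array([*(a/th*np.sin(th)),np.cos(th)]) if th>0 else np.array([0,0,1.]);k=M.T@k
    return o+k*(z-o[2])/k[2]
E
python3 - <<'E'
from h import *
p,d=bot.read_camera('wrist');c=bot.get_calibration('wrist')
b=p[195:300,290:360].astype(int).sum(-1)
for v in range(195,300,5):
    r=p[v,295:358].astype(int).sum(-1);k=np.nonzero(r<130)[0]
    print(v,(k.min()+295,k.max()+295,wplane(((k.min()+k.max())/2+295,v),.134,c).round(4)) if len(k) else None)
g=cv2.cvtColor(p,cv2.COLOR_RGB2GRAY)
print('hub',wplane((327,171),.127,c),'fork',wplane((325,291),.139,c))
h=cv2.resize(p[130:310,250:400,::-1],None,fx=4,fy=4)[:600];cv2.imwrite('pics/w1z.png',cv2.resize(p[140:310,250:400,::-1],None,fx=3.5,fy=3.5))
E
```

```text
195 None
200 None
205 None
210 None
215 (np.int64(316), np.int64(337), array([ 0.6058, -0.1061,  0.134 ]))
220 (np.int64(314), np.int64(338), array([ 0.6071, -0.1093,  0.134 ]))
225 (np.int64(313), np.int64(339), array([ 0.6086, -0.1124,  0.134 ]))
230 (np.int64(314), np.int64(338), array([ 0.6102, -0.1155,  0.134 ]))
235 (np.int64(314), np.int64(338), array([ 0.6118, -0.1187,  0.134 ]))
240 (np.int64(314), np.int64(338), array([ 0.6134, -0.1218,  0.134 ]))
245 (np.int64(314), np.int64(337), array([ 0.6147, -0.1252,  0.134 ]))
250 (np.int64(314), np.int64(337), array([ 0.6164, -0.1284,  0.134 ]))
255 (np.int64(314), np.int64(337), array([ 0.618 , -0.1317,  0.134 ]))
260 (np.int64(314), np.int64(337), array([ 0.6197, -0.135 ,  0.134 ]))
265 (np.int64(313), np.int64(337), array([ 0.621 , -0.1385,  0.134 ]))
270 (np.int64(313), np.int64(337), array([ 0.6227, -0.1419,  0.134 ]))
275 (np.int64(314), np.int64(335), array([ 0.6241, -0.1454,  0.134 ]))
280 (np.int64(316), np.int64(333), array([ 0.6259, -0.1489,  0.134 ]))
285 None
290 None
295 None
hub [ 0.59327983 -0.08036714  0.127     ] fork [ 0.62897441 -0.15429196  0.139     ]
```

View pics/w1z.png

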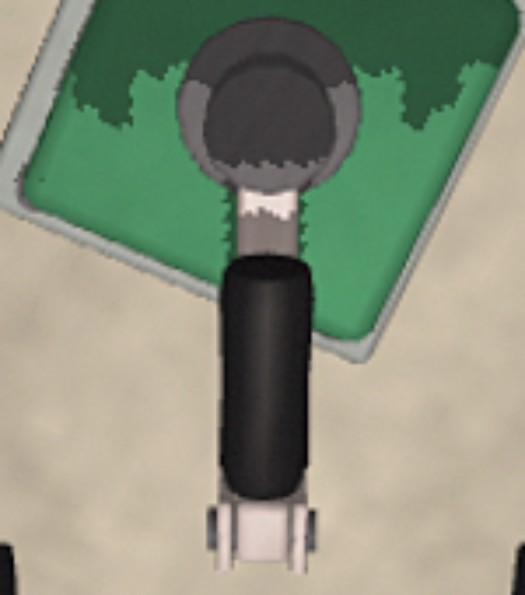

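```bash
python3 -m creep '[{"grip":4.5,"dp":[0,-0.05,-0.3],"rotation":[0.025,0,0]},{"grip":4.5,"dp":[1.5,-0.05,-0.3],"rotation":[0.025,0,0]},{"grip":4.5,"dp":[3,-0.05,-0.3],"rotation":[0.025,0,0]},{"grip":4.5,"dp":[5,-0.05,-0.3],"rotation":[0.025,0,0]},{"grip":4.5,"dp":[5,-0.05,-0.3],"rotation":[0.025,0,0]}]' 20
python3 - <<'E'
from h import *
s=bot.read_state();print(s['tool_pos'],s['width'],s['wrist_force'])
p,d=bot.read_camera('wrist');cv2.imwrite('pics/w2.png',p[:,:,::-1])
E
```

```text
time: 3.12
tool_pos: [0.6096, -0.1187, 0.1905]
tcp_rot: [0.879, 1.393, -0.884]
wrist_force: [-1.6, -0.1, -0.9]
width: 0.528
[ 0.60959917 -0.11868652  0.19047537] 0.527639567898488 [-1.64551506 -0.06126882 -0.87269768]
```

View pics/w2.png

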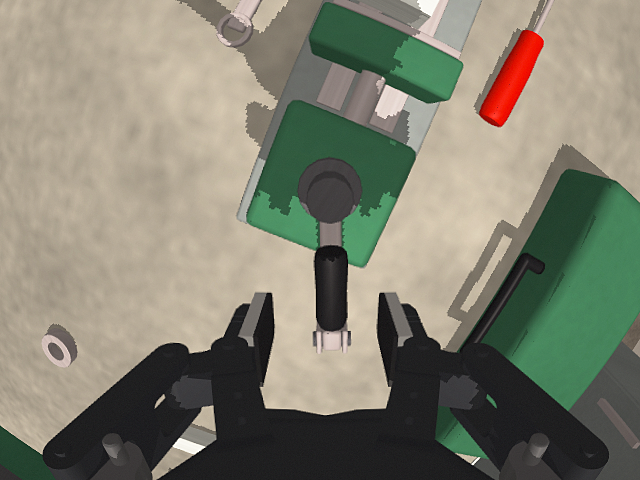

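The sleeve is centred at u≈331 and the fingers at u≈326, so I'm about 2.5 mm off along tool y. I'll hold briefly, correct, and check again.

```bash
python3 -m creep '[{"grip":4,"dp":[0,0.25,0],"rotation":[0,0,0]},{"grip":4,"dp":[0,0.25,0],"rotation":[0,0,0]},{"grip":4,"dp":[0,0.25,0],"rotation":[0,0,0]}]' 20
python3 - <<'E'
from h import *
s=bot.read_state();print(s['tool_pos'],R.from_rotvec(s['tcp_rot']).as_matrix().round(4).tolist())
p,d=bot.read_camera('wrist');c=bot.get_calibration('wrist')
for v in range(250,330,10):
    r=p[v,290:370].astype(int).sum(-1);k=np.nonzero(r<130)[0]
    print(v,k.min()+290,k.max()+290,wplane(((k.min()+k.max())/2+290,v),.134,c).round(4))
cv2.imwrite('pics/w3.png',p[230:400,220:440,::-1])
E
```

```text
time: 3.42
tool_pos: [0.616, -0.1185, 0.197]
tcp_rot: [0.879, 1.383, -0.878]
wrist_force: [-0.3, 0.7, 0.7]
width: 0.47
[ 0.61595279 -0.1185157   0.19698372] [[0.0026, 0.9045, 0.4264], [-0.0006, 0.4264, -0.9045], [-1.0, 0.0021, 0.0017]]
250 303 334 [ 0.6075 -0.1115  0.134 ]
260 304 334 [ 0.6103 -0.1168  0.134 ]
270 305 334 [ 0.613  -0.1221  0.134 ]
280 305 333 [ 0.6154 -0.1278  0.134 ]
290 305 334 [ 0.6183 -0.1334  0.134 ]
300 305 334 [ 0.621  -0.1393  0.134 ]
310 307 333 [ 0.6241 -0.1452  0.134 ]Traceback (most recent call last):
  File "<stdin>", line 6, in <module>
    return umr_minimum(a, axis, None, out, keepdims, initial, where)
ValueError: zero-size array to reduction operation minimum which has no identity
```

```bash
for i in 1 2 3; do python3 -m creep '[{"grip":4,"dp":[0,0,0],"rotation":[0,0,0]},{"grip":4,"dp":[0,0,0],"rotation":[0,0,0]},{"grip":4,"dp":[0,0,0],"rotation":[0,0,0]}]' 20; done
python3 - <<'E'
from h import *
s=bot.read_state();print(s['tool_pos'],s['joint_vel'].round(3),R.from_rotvec(s['tcp_rot']).as_matrix().round(4).tolist())
p,d=bot.read_camera('wrist');c=bot.get_calibration('wrist')
cv2.imwrite('pics/w3.png',p[200:400,220:440,::-1])
for v in range(250,300,10):
    r=p[v,290:370].astype(int).sum(-1);k=np.nonzero(r<130)[0]
    print(v,k.min()+290,k.max()+290,wplane(((k.min()+k.max())/2+290,v),.134,c).round(4))
E
```

```text
time: 3.72
tool_pos: [0.615, -0.1184, 0.1957]
tcp_rot: [0.879, 1.385, -0.878]
wrist_force: [-0.5, 0.3, -0.5]
width: 0.466
time: 3.97
tool_pos: [0.6148, -0.1183, 0.1952]
tcp_rot: [0.879, 1.386, -0.879]
wrist_force: [0.5, 0.7, -0.5]
width: 0.467
time: 4.22
tool_pos: [0.6148, -0.1184, 0.1952]
tcp_rot: [0.878, 1.386, -0.879]
wrist_force: [1.0, -0.1, 0.2]
width: 0.465
[ 0.61480141 -0.11835432  0.19524384] [ 0.001  0.     0.001 -0.001 -0.001  0.001] [[-0.0001, 0.9043, 0.4269], [-0.0, 0.4269, -0.9043], [-1.0, -0.0001, -0.0]]
250 305 336 [ 0.6071 -0.1103  0.134 ]
260 305 337 [ 0.6098 -0.1155  0.134 ]
270 306 336 [ 0.6124 -0.1209  0.134 ]
280 307 335 [ 0.6149 -0.1264  0.134 ]
290 307 336 [ 0.6178 -0.132   0.134 ]
```

View pics/w3.png

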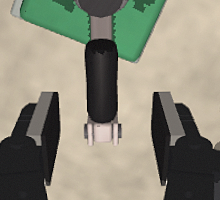

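```bash
python3 -m creep '[{"grip":3.5,"dp":[0.5,-0.28,0],"rotation":[0,0,0]},{"grip":3.5,"dp":[1.2,-0.28,0],"rotation":[0,0,0]},{"grip":3.5,"dp":[1.8,-0.28,0],"rotation":[0,0,0]},{"grip":3.5,"dp":[2.3,-0.28,0],"rotation":[0,0,0]},{"grip":3.5,"dp":[2.5,-0.28,0],"rotation":[0,0,0]}]' 20
python3 -m creep '[{"grip":3.5,"dp":[0.2,0,0],"rotation":[0,0,0]},{"grip":3.5,"dp":[0.5,0,0],"rotation":[0,0,0]},{"grip":3.5,"dp":[0.8,0,0],"rotation":[0,0,0]},{"grip":3.5,"dp":[0.8,0,0],"rotation":[0,0,0]},{"grip":3.5,"dp":[0.8,0,0],"rotation":[0,0,0]}]' 20
python3 -m creep '[{"grip":3.2,"dp":[0,0,0],"rotation":[0,0,0]},{"grip":3.2,"dp":[0,0,0],"rotation":[0,0,0]},{"grip":3.2,"dp":[0,0,0],"rotation":[0,0,0]}]' 20
python3 - <<'E'
from h import *
s=bot.read_state();print(s['tool_pos'],s['joint_vel'].round(3),s['wrist_force'])
p,d=bot.read_camera('wrist');c=bot.get_calibration('wrist')
cv2.imwrite('pics/w4.png',cv2.resize(p[200:400,220:440,::-1],None,fx=2.5,fy=2.5))
for v in range(270,340,10):
    r=p[v,290:362].astype(int).sum(-1);k=np.nonzero(r<130)[0]
    if len(k):print(v,k.min()+290,k.max()+290,wplane(((k.min()+k.max())/2+290,v),.134,c).round(4))
E
```

```text
time: 4.68
tool_pos: [0.6113, -0.1193, 0.1684]
tcp_rot: [0.878, 1.389, -0.88]
wrist_force: [0.0, 0.2, -0.9]
width: 0.409
time: 5.1
tool_pos: [0.6122, -0.1195, 0.1621]
tcp_rot: [0.878, 1.386, -0.879]
wrist_force: [-0.3, 0.3, 0.1]
width: 0.412
time: 5.35
tool_pos: [0.6125, -0.1196, 0.1626]
tcp_rot: [0.879, 1.386, -0.878]
wrist_force: [-0.7, -0.5, -0.3]
width: 0.377
[ 0.6124751  -0.11959038  0.16257452] [ 0.001 -0.     0.    -0.001  0.     0.002] [-0.72188195 -0.52763527 -0.29221541]
270 308 343 [ 0.6064 -0.1087  0.134 ]
280 307 344 [ 0.6086 -0.1133  0.134 ]
290 308 344 [ 0.611  -0.1178  0.134 ]
300 308 343 [ 0.6131 -0.1228  0.134 ]
310 309 343 [ 0.6156 -0.1276  0.134 ]
320 310 343 [ 0.6182 -0.1326  0.134 ]
330 310 343 [ 0.6207 -0.1378  0.134 ]
```

View pics/w4.png

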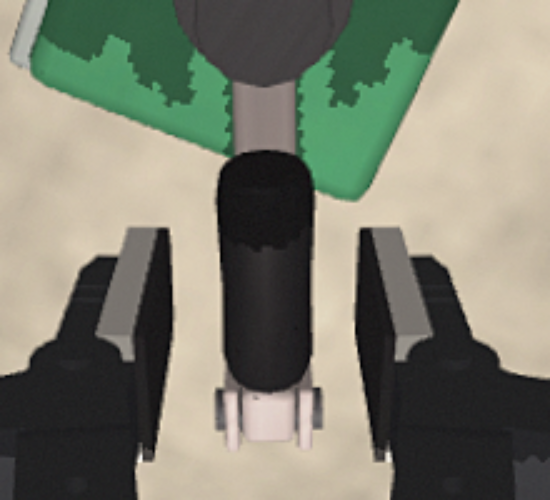

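The sleeve is centred between the fingers (266 against 265 in the crop). Descending to the grasp height.

```bash
python3 -m creep '[{"grip":3.2,"dp":[0.6,0,0],"rotation":[0,0,0]},{"grip":3.2,"dp":[1.2,0,0],"rotation":[0,0,0]},{"grip":3.2,"dp":[1.8,0,0],"rotation":[0,0,0]},{"grip":3.2,"dp":[2.4,0,0],"rotation":[0,0,0]},{"grip":3.2,"dp":[2.8,0,0],"rotation":[0,0,0]}]' 20
python3 -m creep '[{"grip":3.2,"dp":[0.2,0,0],"rotation":[0,0,0]},{"grip":3.2,"dp":[0.35,0,0],"rotation":[0,0,0]},{"grip":3,"dp":[0.35,0,0],"rotation":[0,0,0]},{"grip":2.8,"dp":[0.35,0,0],"rotation":[0,0,0]},{"grip":2.6,"dp":[0.35,0,0],"rotation":[0,0,0]}]' 20
python3 -m creep '[{"grip":2.4,"dp":[0,0,0],"rotation":[0,0,0]},{"grip":2.2,"dp":[0,0,0],"rotation":[0,0,0]},{"grip":2.1,"dp":[0,0,0],"rotation":[0,0,0]}]' 20
python3 - <<'E'
from h import *
s=bot.read_state();print(s['tool_pos'],s['wrist_force'],s['width'])
p,d=bot.read_camera('wrist')
cv2.imwrite('pics/w5.png',cv2.resize(p[200:400,220:440,::-1],None,fx=2.5,fy=2.5))
E
```

```text
time: 5.82
tool_pos: [0.6115, -0.1194, 0.1327]
tcp_rot: [0.878, 1.388, -0.879]
wrist_force: [-0.6, -0.1, -0.0]
width: 0.373
time: 6.23
tool_pos: [0.6126, -0.1196, 0.1312]
tcp_rot: [0.879, 1.385, -0.878]
wrist_force: [0.2, 0.9, 0.2]
width: 0.304
time: 6.48
tool_pos: [0.6124, -0.1195, 0.1311]
tcp_rot: [0.879, 1.386, -0.878]
wrist_force: [-0.6, -0.2, -0.6]
width: 0.244
[ 0.61243529 -0.11954218  0.13106429] [-0.58749057 -0.20339877 -0.56687392] 0.24387651802274926
```

View pics/w5.png

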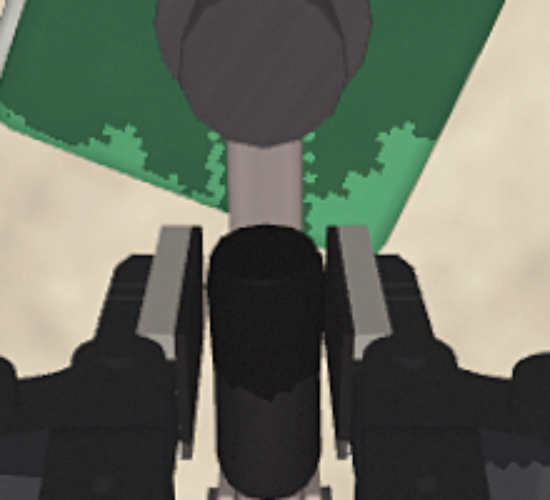

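The gaps are about 8 px on the left and 5 px on the right, so it is centred. Closing.

```bash
python3 -m creep '[{"grip":1.9,"dp":[0,0.02,0],"rotation":[0,0,0]},{"grip":1.8,"dp":[0,0.02,0],"rotation":[0,0,0]},{"grip":1.6,"dp":[0,0.02,0],"rotation":[0,0,0]},{"grip":1.5,"dp":[0,0.02,0],"rotation":[0,0,0]},{"grip":1.4,"dp":[0,0.02,0],"rotation":[0,0,0]}]' 25
python3 -m creep '[{"grip":1.4,"dp":[0,0,0],"rotation":[0,0,0]},{"grip":1.4,"dp":[0,0,0],"rotation":[0,0,0]},{"grip":1.4,"dp":[0,0,0],"rotation":[0,0,0]}]' 25
python3 - <<'E'
from h import *
s=bot.read_state();print(s['tool_pos'],s['wrist_force'],s['torque'],s['width'])
E
```

```text
time: 6.95
tool_pos: [0.6128, -0.1193, 0.131]
tcp_rot: [0.879, 1.386, -0.878]
wrist_force: [2.0, 1.5, -0.2]
width: 0.2
time: 7.2
tool_pos: [0.6128, -0.1193, 0.131]
tcp_rot: [0.879, 1.386, -0.878]
wrist_force: [1.9, 2.4, 1.2]
width: 0.197
[ 0.61275335 -0.11933459  0.13095147] [1.90933856 2.41716176 1.19177992] [ 0.24099684 -0.25191856  0.06857717] 0.19727989379040514
```

```bash
python3 -m creep '[{"grip":1.4,"dp":[-0.4,0,0.02],"rotation":[0,0,0]},{"grip":1.4,"dp":[-0.79,0,0.08],"rotation":[0,0,0]},{"grip":1.4,"dp":[-1.18,0,0.18],"rotation":[0,0,0]},{"grip":1.4,"dp":[-1.56,0,0.32],"rotation":[0,0,0]},{"grip":1.4,"dp":[-1.92,0,0.49],"rotation":[0,0,0]}]' 25
python3 - <<'E'
from h import *
s=bot.read_state();print(s['tool_pos'],s['wrist_force'],s['torque'],s['width'])
p,d=bot.read_camera('wrist')
cv2.imwrite('pics/w6.png',cv2.resize(p[200:400,220:440,::-1],None,fx=2.5,fy=2.5))
E
```

```text
time: 7.62
tool_pos: [0.6144, -0.1232, 0.1483]
tcp_rot: [0.879, 1.387, -0.878]
wrist_force: [6.4, 1.5, -9.6]
width: 0.202
[ 0.61442223 -0.12324371  0.14829123] [ 6.4433545   1.51002085 -9.57984993] [ 0.47119754 -0.90127048  0.14662445] 0.20155290524935218
```

View pics/w6.png

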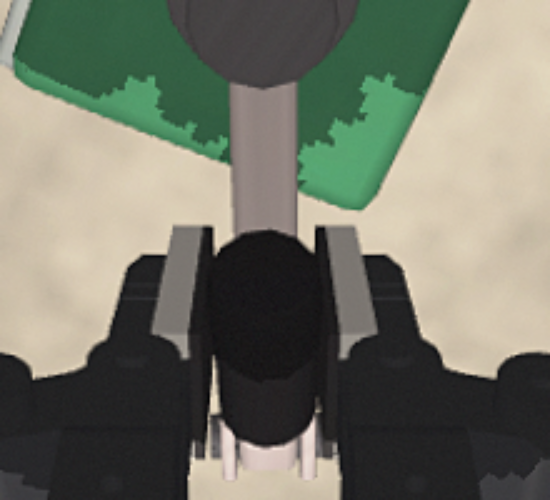

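```bash
python3 -m creep '[{"grip":1.4,"dp":[-0.34,0.03,0.21],"rotation":[0,0,0]},{"grip":1.4,"dp":[-0.66,0.05,0.45],"rotation":[0,0,0]},{"grip":1.4,"dp":[-0.95,0.05,0.72],"rotation":[0,0,0]},{"grip":1.4,"dp":[-1.21,0.05,1.02],"rotation":[0,0,0]},{"grip":1.4,"dp":[-1.45,0.05,1.35],"rotation":[0,0,0]}]' 25
python3 -m creep '[{"grip":1.4,"dp":[0,0,0],"rotation":[0,0,0]},{"grip":1.4,"dp":[0,0,0],"rotation":[0,0,0]}]' 25
python3 - <<'E'
from h import *
s=bot.read_state();Rm=R.from_rotvec(s['tcp_rot']).as_matrix();print(s['tool_pos'],Rm.T@s['wrist_force'],s['width'])
E
```

```text
time: 8.08
tool_pos: [0.6193, -0.1331, 0.1621]
tcp_rot: [0.882, 1.393, -0.878]
wrist_force: [2.5, 7.9, -6.9]
width: 0.203
time: 8.25
tool_pos: [0.6197, -0.1336, 0.1626]
tcp_rot: [0.881, 1.391, -0.878]
wrist_force: [3.2, 6.3, -4.9]
width: 0.2
[ 0.61967453 -0.13362749  0.16256668] [ 4.94876604  5.57649913 -4.34951919] 0.1995657662975333
```

```bash
python3 -m creep '[{"grip":1.4,"dp":[0,0.05,0],"rotation":[0,0,0]},{"grip":1.4,"dp":[0,0.1,0],"rotation":[0,0,0]},{"grip":1.4,"dp":[0,0.1,0],"rotation":[0,0,0]}]' 25
python3 - <<'E'
from h import *
s=bot.read_state();Rm=R.from_rotvec(s['tcp_rot']).as_matrix();print(s['tool_pos'],Rm.T@s['wrist_force'],s['width'])
p,d=bot.read_camera('wrist')
cv2.imwrite('pics/w7.png',cv2.resize(p[200:400,220:440,::-1],None,fx=2.5,fy=2.5))
E
```

```text
time: 8.5
tool_pos: [0.6198, -0.1336, 0.1626]
tcp_rot: [0.88, 1.392, -0.879]
wrist_force: [-1.6, 5.5, -6.1]
width: 0.2
[ 0.61979706 -0.13357903  0.16255114] [ 6.11414366  0.89730924 -5.66599873] 0.19954748961533839
```

View pics/w7.png

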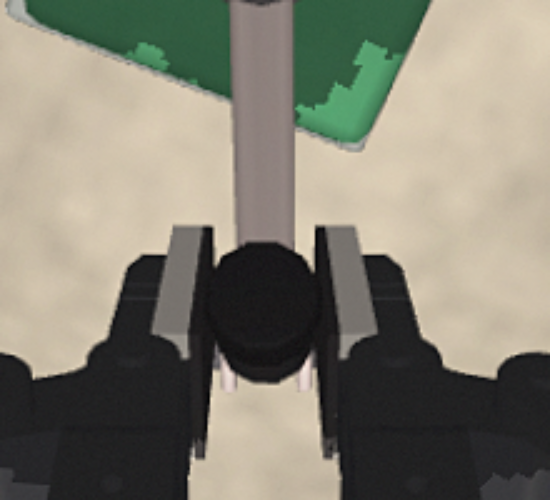

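The lateral force has relaxed to 0.9 N and the crank arm is unmoved. The grip is about 1.0 rad up, so I'll continue.

```bash
python3 -m creep '[{"grip":1.4,"dp":[-0.19,0,0.35],"rotation":[0,0,0]},{"grip":1.4,"dp":[-0.36,0,0.71],"rotation":[0,0,0]},{"grip":1.4,"dp":[-0.48,0.02,1.09],"rotation":[0,0,0]},{"grip":1.4,"dp":[-0.57,0.02,1.48],"rotation":[0,0,0]},{"grip":1.4,"dp":[-0.6,0.02,1.8],"rotation":[0,0,0]}]' 25
python3 -m creep '[{"grip":1.4,"dp":[0,0,0],"rotation":[0,0,0]},{"grip":1.4,"dp":[0,0,0],"rotation":[0,0,0]}]' 25
python3 - <<'E'
from h import *
s=bot.read_state();Rm=R.from_rotvec(s['tcp_rot']).as_matrix();print(s['tool_pos'],Rm.T@s['wrist_force'],s['width'])
p,d=bot.read_camera('wrist')
cv2.imwrite('pics/w8.png',cv2.resize(p[200:400,220:440,::-1],None,fx=2.5,fy=2.5))
p,d=bot.read_camera('scene')
cv2.imwrite('pics/s8.png',cv2.resize(p[200:340,220:440,::-1],None,fx=3.5,fy=3.5))
E
```

```text
time: 8.97
tool_pos: [0.6271, -0.1485, 0.1696]
tcp_rot: [0.881, 1.395, -0.878]
wrist_force: [-5.1, 9.4, 3.6]
width: 0.197
time: 9.13
tool_pos: [0.6274, -0.1492, 0.1698]
tcp_rot: [0.881, 1.393, -0.879]
wrist_force: [-4.3, 7.1, 1.5]
width: 0.201
[ 0.62739313 -0.14915569  0.16979542] [-1.48085997 -0.88171238 -8.27158442] 0.20111510306477726
```

View pics/w8.png

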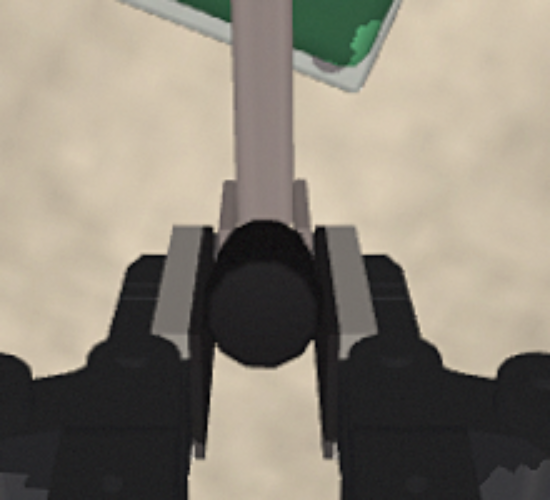

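View pics/s8.png

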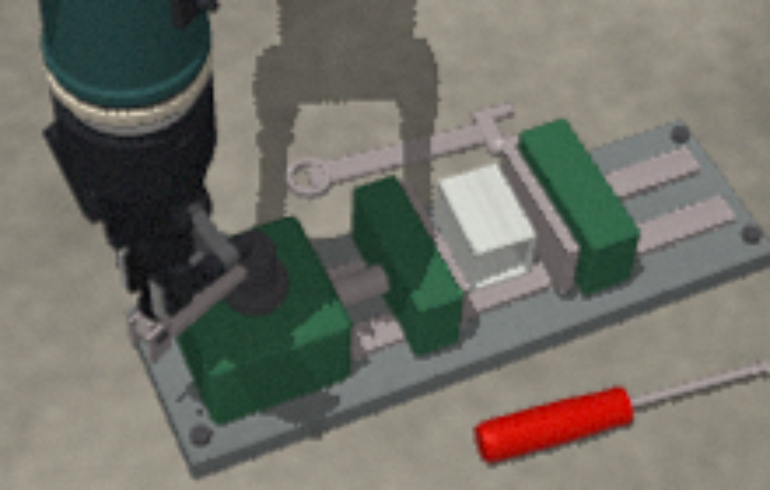

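```bash
python3 -m creep '[{"grip":1.4,"dp":[0.02,0,0.2],"rotation":[0,0,0]},{"grip":1.4,"dp":[0.02,0,0.4],"rotation":[0,0,0]},{"grip":1.4,"dp":[0.02,0,0.4],"rotation":[0,0,0]},{"grip":1.4,"dp":[0.02,0,0.4],"rotation":[0,0,0]}]' 25
python3 - <<'E'
from h import *
s=bot.read_state();Rm=R.from_rotvec(s['tcp_rot']).as_matrix();print(s['tool_pos'],Rm.T@s['wrist_force'],s['width'],s['torque'])
E
python3 -m creep '[{"grip":1.4,"dp":[0,0,0.15],"rotation":[0,0,0]},{"grip":1.4,"dp":[0,0,0.3],"rotation":[0,0,0]},{"grip":1.4,"dp":[0,0,0.3],"rotation":[0,0,0]},{"grip":1.4,"dp":[0,0,0.3],"rotation":[0,0,0]}]' 25
python3 - <<'E'
from h import *
s=bot.read_state();Rm=R.from_rotvec(s['tcp_rot']).as_matrix();print(s['tool_pos'],Rm.T@s['wrist_force'],s['width'],s['torque'])
p,d=bot.read_camera('wrist')
cv2.imwrite('pics/w9.png',cv2.resize(p[200:400,220:440,::-1],None,fx=2.5,fy=2.5))
E
```

```text
time: 9.57
tool_pos: [0.6291, -0.1526, 0.1703]
tcp_rot: [0.881, 1.393, -0.879]
wrist_force: [-4.8, 9.8, 3.7]
width: 0.201
[ 0.62908533 -0.15259464  0.1702736 ] [ -3.67244196  -0.15188972 -10.89426704] 0.2005426718475049 [ 1.74085021  0.78376635 -0.03658954]
time: 9.9
tool_pos: [0.6305, -0.1554, 0.1705]
tcp_rot: [0.881, 1.393, -0.879]
wrist_force: [-5.1, 7.4, 4.1]
width: 0.199
[ 0.6304695  -0.15542707  0.17048619] [-4.06827805 -1.45935286 -8.91533039] 0.19876017722943148 [1.62956374 0.88528026 0.03721001]
```

View pics/w9.png

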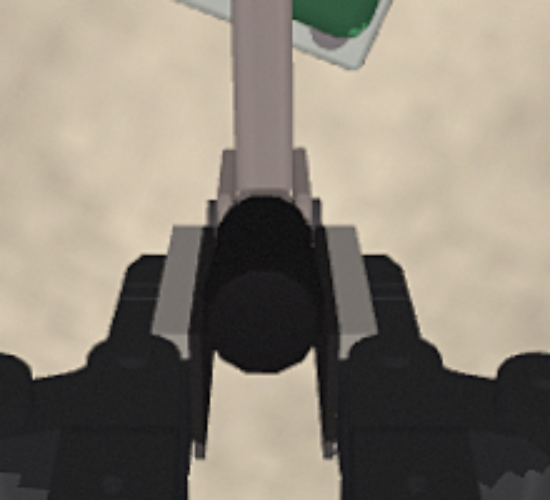

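```bash
for i in 1 2; do python3 -m creep '[{"grip":1.4,"dp":[0,-0.01,0.1],"rotation":[0,0,0]},{"grip":1.4,"dp":[0,-0.01,0.2],"rotation":[0,0,0]},{"grip":1.4,"dp":[0,-0.01,0.2],"rotation":[0,0,0]},{"grip":1.4,"dp":[0,-0.01,0.2],"rotation":[0,0,0]}]' 25
python3 - <<'E'
from h import *
s=bot.read_state();Rm=R.from_rotvec(s['tcp_rot']).as_matrix();print(s['tool_pos'],(Rm.T@s['wrist_force']).round(1),(Rm.T@s['torque']).round(2))
E
done
```

```text
time: 10.28
tool_pos: [0.6313, -0.1572, 0.1706]
tcp_rot: [0.881, 1.393, -0.878]
wrist_force: [-3.9, 8.9, 6.3]
width: 0.196
[ 0.63132767 -0.15724612  0.17056457] [-6.3  0.3 -9.8] [-0.    1.88 -0.11]
time: 10.62
tool_pos: [0.6322, -0.1591, 0.1706]
tcp_rot: [0.881, 1.392, -0.878]
wrist_force: [-4.0, 8.7, 4.4]
width: 0.202
[ 0.63219735 -0.15911997  0.17058046] [-4.4  0.1 -9.6] [ 0.01  1.88 -0.01]
```

```bash
python3 - <<'E'
from h import *
p,d=bot.read_camera('wrist')
cv2.imwrite('pics/w10.png',cv2.resize(p[200:400,220:440,::-1],None,fx=2.5,fy=2.5))
p,d=bot.read_camera('scene')
cv2.imwrite('pics/s10.png',cv2.resize(p[220:320,230:330,::-1],None,fx=6,fy=6,interpolation=cv2.INTER_CUBIC))
E
```

```text
(no output)
```

View pics/w10.png

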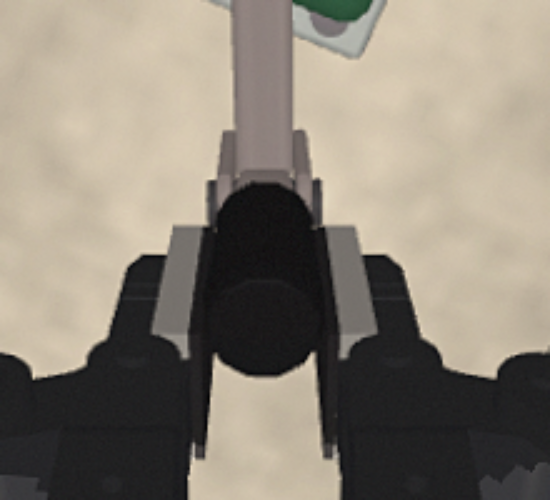

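View pics/s10.png

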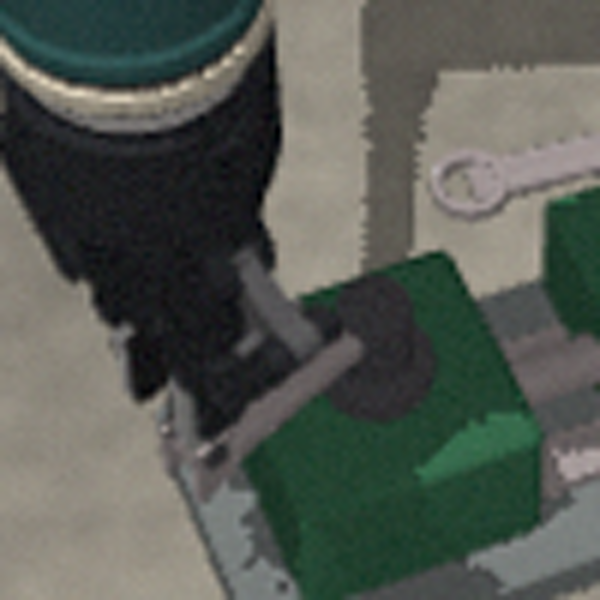

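```bash
python3 - <<'E'
from h import *
c=bot.get_calibration('wrist');s=bot.read_state();d=np.array([.4269,-.9043])
for n,uv,z in (('pinL',(305.2,280.8),.134),('pinR',(346.8,280.8),.134),('top',(326.4,330.8),.191),('top_lo',(326.4,330.8),.188)):
    P=wplane(uv,z,c);print(n,P.round(4),'along',((P[:2]-s['tool_pos'][:2])@d*1000).round(1))
print('pin est',((np.array([.6297,-.1551])-s['tool_pos'][:2])@d*1000))
E
```

```text
pinL [ 0.6209 -0.1605  0.134 ] along -3.5
pinR [ 0.6393 -0.1518  0.134 ] along -3.5
top [ 0.6274 -0.1502  0.191 ] along -10.1
top_lo [ 0.6282 -0.1519  0.188 ] along -8.2
pin est -4.678631666814315
```

```bash
python3 - <<'E'
from h import *
s=bot.read_state();c=bot.get_calibration('wrist');p,d=bot.read_camera('wrist')
M=R.from_rotvec(c['rvec']).as_matrix();o=-M.T@np.array(c['tvec']);Rm=R.from_rotvec(s['tcp_rot']).as_matrix()
print('cam in tool',(Rm.T@(o-s['tool_pos'])*1000).round(1),'axis',(Rm.T@M[2]).round(3))
def pt(u,v):
    a=np.array([(u-c['cx'])/c['fx'],(v-c['cy'])/c['fy']]);th=np.linalg.norm(a);k=np.array([*(a/th*np.sin(th)),np.cos(th)])
    k=k/k[2]*d[v,u];return Rm.T@(M.T@k+o-s['tool_pos'])*1000
for v in range(262,352,4): print(v,pt(326,v).round(1),p[v,326])
for u,v in ((295,300),(295,320),(357,300),(302,310),(302,340),(302,370),(305,281),(347,281)): print(u,v,pt(u,v).round(1),p[v,u])
E
```

```text
cam in tool [-129.3   -0.9  -78.7] axis [ 0.952 -0.     0.306]
262 [46.7 -0.6 -9.2] [142 129 125]
266 [46.1 -0.6 -7.3] [146 132 128]
270 [ 33.2  -0.6 -10.5] [107  96  94]
274 [ 19.1  -0.6 -14.5] [16 16 16]
278 [ 15.4  -0.6 -14.2] [21 23 24]
282 [  8.9  -0.6 -15.3] [18 21 19]
286 [  5.2  -0.6 -15.3] [19 22 16]
290 [ -0.8  -0.6 -16.4] [24 20 24]
294 [ -6.7  -0.6 -17.6] [21 21 17]
298 [ -9.7  -0.7 -17.5] [22 21 21]
302 [-13.8  -0.7 -18. ] [22 22 22]
306 [-16.4  -0.7 -17.9] [22 22 23]
310 [-18.8  -0.7 -17.6] [21 21 21]
314 [-20.6  -0.7 -17.1] [25 23 26]
318 [-19.5  -0.7 -14.9] [25 24 23]
322 [-20.1  -0.7 -13.6] [29 26 28]
326 [-20.6  -0.7 -12.3] [26 23 25]
330 [-20.6  -0.7 -10.7] [27 27 27]
334 [-21.1  -0.7  -9.4] [23 21 24]
338 [-20.6  -0.7  -7.4] [25 24 24]
342 [-21.7  -0.7  -6.4] [25 28 27]
346 [-20.9  -0.7  -4.2] [24 22 25]
350 [-21.8  -0.7  -3.1] [85 79 73]
295 300 [  1.4 -12.9 -10.9] [117 113 108]
295 320 [-14.6 -11.7 -11.1] [121 116 111]
357 300 [  0.2  11.5 -11.5] [118 114 109]
302 310 [-4.9 -9.8 -9.9] [24 22 24]
302 340 [-15.2  -9.4  -2.9] [27 26 24]
302 370 [-19.2  -9.5   8. ] [0 0 4]
305 281 [ 31.1 -10.5  -5.7] [71 68 69]
347 281 [32.   9.4 -5.3] [68 68 69]
```

The depth data shows the sleeve leaning about 0.1 rad short of upright and lying 8 mm hub-ward of the pad centre, so the pads slid over it. I'll recentre, grip harder, then tilt the tool about the pin, which rotates the grip without needing any slip.

```bash
python3 -m creep '[{"grip":2.0,"dp":[0,0,-0.1],"rotation":[0,0,0]},{"grip":2.4,"dp":[0,0,-0.2],"rotation":[0,0,0]},{"grip":2.6,"dp":[0,0,-0.2],"rotation":[0,0,0]},{"grip":2.6,"dp":[0,0,-0.2],"rotation":[0,0,0]},{"grip":2.6,"dp":[0,0,-0.2],"rotation":[0,0,0]}]' 25
python3 -m creep '[{"grip":2.6,"dp":[0,0,-0.3],"rotation":[0,0,0]},{"grip":2.6,"dp":[0,0,-0.6],"rotation":[0,0,0]},{"grip":2.6,"dp":[0,0,-0.8],"rotation":[0,0,0]},{"grip":2.6,"dp":[0,0,-0.8],"rotation":[0,0,0]},{"grip":2.6,"dp":[0,0,-0.8],"rotation":[0,0,0]}]' 25
cat >> h.py <<'E'
def wpts():
    s=bot.read_state();c=bot.get_calibration('wrist');p,d=bot.read_camera('wrist')
    M=R.from_rotvec(c['rvec']).as_matrix();o=-M.T@np.array(c['tvec']);Rm=R.from_rotvec(s['tcp_rot']).as_matrix()
    v,u=np.mgrid[0:480,0:640];a=np.stack([(u-c['cx'])/c['fx'],(v-c['cy'])/c['fy']],-1);th=np.linalg.norm(a,axis=-1)+1e-9
    k=np.concatenate([a*(np.tan(th)/th)[...,None],np.ones_like(th)[...,None]],-1)*d[...,None]
    W=k@M+o
    T=(W-s['tool_pos'])@Rm*1000
    return s,p,d,W,T
def sleeve():
    s,p,d,W,T=wpts();Rm=R.from_rotvec(s['tcp_rot']).as_matrix()
    # front surface of the sleeve near tool centre plane
    cols=slice(318,335);m=np.zeros(d.shape,bool);m[230:400,cols]=1
    m&=(d>0)&(p.astype(int).sum(-1)<130)&(abs(T[...,0])<60)&(W[...,2]>.146)&(W[...,2]<.186)
    P=T[m];
    print('n',m.sum(),'tool_pos',s['tool_pos'].round(4),'F_tool',(Rm.T@s['wrist_force']).round(1),'w',round(float(s['width']),3))
    if m.sum()>20:
        f=np.polyfit(P[:,0],P[:,2],1);print('lean short of upright (tool frame)',-f[0]*-1 if 0 else f[0],'axis z at x=-5:',f[1]-5*f[0]+9)
    return s,p,d,W,T
E
python3 - <<'E'
from h import *
s,p,d,W,T=sleeve()
cv2.imwrite('pics/w11.png',cv2.resize(p[200:400,220:440,::-1],None,fx=2.5,fy=2.5))
for v in range(260,360,6): print(v,T[v,326].round(1),W[v,326].round(4))
E
```

```text
time: 11.18
tool_pos: [0.6332, -0.1604, 0.1704]
tcp_rot: [0.878, 1.386, -0.879]
wrist_force: [-0.5, 0.1, 0.8]
width: 0.307
time: 11.6
tool_pos: [0.6297, -0.1524, 0.1703]
tcp_rot: [0.878, 1.386, -0.878]
wrist_force: [-0.1, -0.2, 0.6]
width: 0.307
n 583 tool_pos [ 0.6297 -0.1524  0.1703] F_tool [-0.6 -0.2  0.1] w 0.307
lean short of upright (tool frame) 0.11083661831323287 axis z at x=-5: -0.5332300824196743
260 [ 46.7  -0.6 -10.3] [ 0.6248 -0.1433  0.1236]
266 [48.2 -0.6 -6.4] [ 0.6265 -0.1469  0.1221]
272 [45.9 -0.6 -4. ] [ 0.6275 -0.149   0.1244]
278 [46.4 -0.6 -0.4] [ 0.629  -0.1523  0.1238]
284 [32.4 -0.6 -3.5] [ 0.6277 -0.1495  0.1379]
290 [17.9 -0.6 -7.3] [ 0.626  -0.1461  0.1523]
296 [11.9 -0.6 -7.4] [ 0.626  -0.146   0.1583]
302 [ 3.9 -0.6 -8.7] [ 0.6254 -0.1448  0.1664]
308 [-3.  -0.6 -9.7] [ 0.625  -0.1439  0.1732]
314 [ -8.5  -0.6 -10.1] [ 0.6248 -0.1435  0.1787]
320 [-14.4  -0.7 -11. ] [ 0.6244 -0.1427  0.1847]
326 [-18.1  -0.7 -10.7] [ 0.6245 -0.143   0.1883]
332 [-20.8  -0.7  -9.9] [ 0.6248 -0.1437  0.191 ]
338 [-20.4  -0.7  -7.2] [ 0.626  -0.1462  0.1907]
344 [-22.3  -0.7  -6. ] [ 0.6266 -0.1473  0.1926]
350 [-21.2  -0.7  -2.7] [ 0.628  -0.1503  0.1915]
356 [-22.   -0.7  -0.6] [ 0.6288 -0.1521  0.1923]
```

View pics/w11.png

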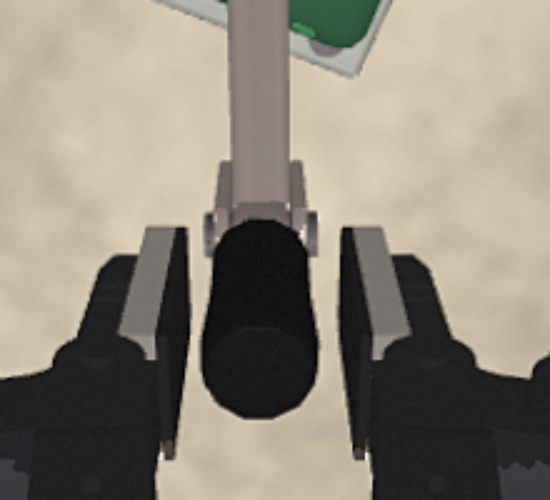

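The sleeve is now centred between the pads and 0.11 rad short of upright. I'll close harder and tilt about the pin.

```bash
python3 -m creep '[{"grip":2.2,"dp":[0,-0.06,0],"rotation":[0,0,0]},{"grip":1.9,"dp":[0,-0.06,0],"rotation":[0,0,0]},{"grip":1.6,"dp":[0,-0.06,0],"rotation":[0,0,0]},{"grip":1.4,"dp":[0,-0.06,0],"rotation":[0,0,0]},{"grip":1.4,"dp":[0,-0.06,0],"rotation":[0,0,0]}]' 50
python3 - <<'E'
from h import *
sleeve()
E
python3 -m creep '[{"grip":1.2,"dp":[0.01,0,0.18],"rotation":[0,0.05,0]},{"grip":1.2,"dp":[0.02,0,0.37],"rotation":[0,0.1,0]},{"grip":1.2,"dp":[0.04,0,0.55],"rotation":[0,0.15,0]},{"grip":1.2,"dp":[0.06,0,0.66],"rotation":[0,0.18,0]},{"grip":1.2,"dp":[0.06,0,0.66],"rotation":[0,0.18,0]}]' 50
python3 -m creep '[{"grip":1.2,"dp":[0,0,0],"rotation":[0,0,0]},{"grip":1.2,"dp":[0,0,0],"rotation":[0,0,0]}]' 50
python3 - <<'E'
from h import *
s,p,d,W,T=sleeve()
for v in range(260,380,5): print(v,T[v,326].round(1),W[v,326].round(4))
E
```

```text
time: 12.07
tool_pos: [0.6293, -0.153, 0.1704]
tcp_rot: [0.879, 1.386, -0.879]
wrist_force: [-1.0, 0.6, 2.1]
width: 0.192
n 582 tool_pos [ 0.6293 -0.153   0.1704] F_tool [-2.1 -0.6 -1. ] w 0.192
lean short of upright (tool frame) 0.1141462494098629 axis z at x=-5: -0.9801638335247507
time: 12.53
tool_pos: [0.6319, -0.1585, 0.1702]
tcp_rot: [0.98, 1.544, -0.814]
wrist_force: [-3.6, 4.2, 5.4]
width: 0.194
time: 12.7
tool_pos: [0.6319, -0.1583, 0.1703]
tcp_rot: [0.977, 1.542, -0.815]
wrist_force: [-3.2, 3.2, 5.1]
width: 0.197
n 487 tool_pos [ 0.6319 -0.1583  0.1703] F_tool [-4.3 -1.5 -5.1] w 0.197
lean short of upright (tool frame) 0.14343330471510654 axis z at x=-5: -1.816040989427055
260 [49.8 -0.5 -9.3] [ 0.6236 -0.1421  0.123 ]
265 [48.7 -0.5 -7. ] [ 0.6247 -0.1444  0.1237]
270 [48.2 -0.5 -4.4] [ 0.6258 -0.1468  0.1237]
275 [47.2 -0.5 -2. ] [ 0.6269 -0.1491  0.1242]
280 [46.7 -0.5  0.6] [ 0.628  -0.1515  0.1242]
285 [-129.2   -0.9  -78.8] [ 0.608  -0.1097  0.3116]
290 [16.7 -0.6 -8.1] [ 0.6266 -0.1486  0.1554]
295 [10.2 -0.6 -9. ] [ 0.6268 -0.1489  0.1619]
300 [ 5.9 -0.6 -8.8] [ 0.6271 -0.1498  0.1661]
305 [ -1.6  -0.6 -10.5] [ 0.627  -0.1495  0.1738]
310 [ -5.3  -0.6 -10.3] [ 0.6274 -0.1502  0.1774]
315 [-12.1  -0.6 -12. ] [ 0.6272 -0.1499  0.1844]
320 [-16.8  -0.7 -12.6] [ 0.6272 -0.1501  0.1891]
325 [-19.1  -0.7 -12. ] [ 0.6277 -0.151   0.1912]
330 [-20.4  -0.7 -10.8] [ 0.6283 -0.1523  0.1923]
335 [-20.1  -0.7  -8.5] [ 0.6292 -0.1543  0.1916]
340 [-21.1  -0.7  -7.1] [ 0.6299 -0.1557  0.1924]
345 [-20.4  -0.7  -4.5] [ 0.631  -0.1579  0.1911]
350 [-21.2  -0.7  -2.9] [ 0.6317 -0.1595  0.1917]
355 [-21.4  -0.7  -0.9] [ 0.6326 -0.1613  0.1915]
360 [-21.8  -0.7   1. ] [ 0.6334 -0.1631  0.1916]
365 [148.9  -0.3 133.8] [ 6.763e-01 -2.532e-01 -2.000e-04]
370 [147.3  -0.3 138.6] [ 6.784e-01 -2.577e-01  4.000e-04]
375 [145.6  -0.3 143.3] [ 0.6805 -0.2622  0.0012]
```

In the world frame the sleeve now stands 0.04 rad past vertical, which is at the stop. I'll release, bring the tool back to vertical and check that the grip stays.

```bash
python3 -m creep '[{"grip":1.8,"dp":[0,0,-0.05],"rotation":[0,0,0]},{"grip":2.2,"dp":[0,0,-0.1],"rotation":[0,0,0]},{"grip":2.6,"dp":[0,0,-0.1],"rotation":[0,0,0]},{"grip":2.6,"dp":[0,0,-0.1],"rotation":[0,0,0]},{"grip":2.6,"dp":[0,0,-0.1],"rotation":[0,0,0]}]' 50
python3 -m creep '[{"grip":2.6,"dp":[0,0,0],"rotation":[0,-0.06,0]},{"grip":2.6,"dp":[0,0,0],"rotation":[0,-0.12,0]},{"grip":2.6,"dp":[0,0,0],"rotation":[0,-0.18,0]},{"grip":2.6,"dp":[0,0,0],"rotation":[0,-0.18,0]},{"grip":2.6,"dp":[0,0,0],"rotation":[0,-0.18,0]}]' 50
python3 - <<'E'
from h import *
s,p,d,W,T=sleeve();print(R.from_rotvec(s['tcp_rot']).as_matrix().round(4).tolist())
cv2.imwrite('pics/w12.png',cv2.resize(p[200:400,220:440,::-1],None,fx=2.5,fy=2.5))
for v in range(280,366,8): print(v,T[v,326].round(1),W[v,326].round(4))
E
```

```text
time: 13.17
tool_pos: [0.6316, -0.1582, 0.1695]
tcp_rot: [0.976, 1.541, -0.815]
wrist_force: [-0.0, 0.7, -0.8]
width: 0.306
time: 13.58
tool_pos: [0.6314, -0.1572, 0.17]
tcp_rot: [0.878, 1.387, -0.877]
wrist_force: [-0.3, -0.1, -0.1]
width: 0.3
n 754 tool_pos [ 0.6314 -0.1572  0.17  ] F_tool [ 0.1 -0.3 -0.1] w 0.3
lean short of upright (tool frame) -0.025736826931456746 axis z at x=-5: -0.20203142196958623
[[-0.0004, 0.9037, 0.4281], [0.0009, 0.4281, -0.9037], [-1.0, 0.0001, -0.001]]
280 [28.8 -0.6 -7.3] [ 0.6278 -0.1509  0.1412]
288 [15.3 -0.6 -9.6] [ 0.6268 -0.1488  0.1547]
296 [ 7.6 -0.6 -9.6] [ 0.6268 -0.1488  0.1624]
304 [ 0.9 -0.6 -9.4] [ 0.6268 -0.149   0.1692]
312 [-5.9 -0.6 -9.6] [ 0.6267 -0.1489  0.1759]
320 [-11.9  -0.7  -9.6] [ 0.6267 -0.1489  0.1819]
328 [-16.5  -0.7  -8.9] [ 0.627  -0.1495  0.1865]
336 [-20.5  -0.7  -8.2] [ 0.6273 -0.1502  0.1905]
344 [-23.   -0.7  -6.5] [ 0.628  -0.1517  0.1931]
352 [-21.9  -0.7  -2.3] [ 0.6299 -0.1555  0.1919]
360 [-21.4  -0.7   1.6] [ 0.6315 -0.159   0.1914]
```

View pics/w12.png

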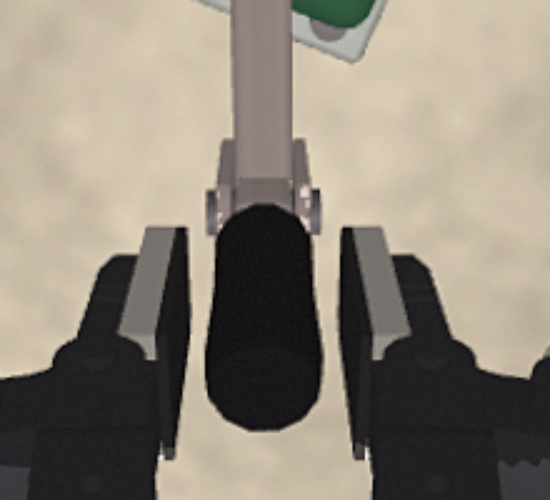

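The grip stands upright (tilt within 0.03 rad), the crank is unmoved, and the fingers are centred on the sleeve. I'll regrip and start cranking, yawing the tool with the crank so the pads push straight on.

```bash
python3 -m creep '[{"grip":2.2,"dp":[0,0,0],"rotation":[0,0,0]},{"grip":1.9,"dp":[0,0,0],"rotation":[0,0,0]},{"grip":1.6,"dp":[0,0,0],"rotation":[0,0,0]},{"grip":1.3,"dp":[0,0,0],"rotation":[0,0,0]},{"grip":1.2,"dp":[0,0,0],"rotation":[0,0,0]}]' 50
cat > f.py <<'E'
from h import *
H=np.array([.5968,-.0843])
s=bot.read_state();Rm=R.from_rotvec(s['tcp_rot']).as_matrix();r=s['tool_pos'][:2]-H
F=s['wrist_force'];u=r/np.linalg.norm(r);t=np.array([u[1],-u[0]])
print('t',round(float(s['time']),2),'ang',np.degrees(np.arctan2(r[1],r[0])).round(2),'r',(np.linalg.norm(r)*1000).round(1),'z',s['tool_pos'][2].round(4),'resist',(-F[:2]@t).round(1),'rad',(F[:2]@u).round(1),'Fz',F[2].round(1),'w',s['width'].round(3),'q6',s['q'][5].round(2))
E
python3 f.py
python3 -m creep '[{"grip":1.2,"dp":[0,-0.405,-0.01],"rotation":[0.05,0,0]},{"grip":1.2,"dp":[0,-0.81,-0.04],"rotation":[0.1,0,0]},{"grip":1.2,"dp":[0,-1.21,-0.09],"rotation":[0.15,0,0]},{"grip":1.2,"dp":[0,-1.61,-0.16],"rotation":[0.2,0,0]},{"grip":1.2,"dp":[0,-2.0,-0.25],"rotation":[0.25,0,0]}]' 50; python3 f.py
```

```text
time: 14.05
tool_pos: [0.6319, -0.1585, 0.1699]
tcp_rot: [0.879, 1.386, -0.879]
wrist_force: [0.9, -1.4, 0.0]
width: 0.194
time: 14.47
tool_pos: [0.6153, -0.1644, 0.1701]
tcp_rot: [1.072, 1.287, -1.065]
wrist_force: [8.4, -1.1, -5.0]
width: 0.197Traceback (most recent call last):
  File "f.py", line 5, in <module>
    print('t',round(float(s['time']),2),'ang',np.degrees(np.arctan2(r[1],r[0])).round(2),'r',(np.linalg.norm(r)*1000).round(1),'z',s['tool_pos'][2].round(4),'resist',(-F[:2]@t).round(1),'rad',(F[:2]@u).round(1),'Fz',F[2].round(1),'w',s['width'].round(3),'q6',s['q'][5].round(2))
                                                                                                                                                                                                                                          ^^^^^^^^^^^^^^^^
AttributeError: 'float' object has no attribute 'round'
Traceback (most recent call last):
  File "f.py", line 5, in <module>
    print('t',round(float(s['time']),2),'ang',np.degrees(np.arctan2(r[1],r[0])).round(2),'r',(np.linalg.norm(r)*1000).round(1),'z',s['tool_pos'][2].round(4),'resist',(-F[:2]@t).round(1),'rad',(F[:2]@u).round(1),'Fz',F[2].round(1),'w',s['width'].round(3),'q6',s['q'][5].round(2))
                                                                                                                                                                                                                                          ^^^^^^^^^^^^^^^^
AttributeError: 'float' object has no attribute 'round'
```

```bash
sed -i "s/s\['width'\].round(3)/round(float(s['width']),3)/" f.py; python3 f.py
python3 -m creep '[{"grip":1.2,"dp":[0,-0.405,-0.01],"rotation":[0.05,0,0]},{"grip":1.2,"dp":[0,-0.81,-0.04],"rotation":[0.1,0,0]},{"grip":1.2,"dp":[0,-1.21,-0.09],"rotation":[0.15,0,0]},{"grip":1.2,"dp":[0,-1.61,-0.16],"rotation":[0.2,0,0]},{"grip":1.2,"dp":[0,-2.0,-0.25],"rotation":[0.25,0,0]}]' 50 >/dev/null; python3 f.py
python3 -m creep '[{"grip":1.2,"dp":[0,-0.405,-0.01],"rotation":[0.05,0,0]},{"grip":1.2,"dp":[0,-0.81,-0.04],"rotation":[0.1,0,0]},{"grip":1.2,"dp":[0,-1.21,-0.09],"rotation":[0.15,0,0]},{"grip":1.2,"dp":[0,-1.61,-0.16],"rotation":[0.2,0,0]},{"grip":1.2,"dp":[0,-2.0,-0.25],"rotation":[0.25,0,0]}]' 50 >/dev/null; python3 f.py
python3 - <<'E'
from h import *
p,d=bot.read_camera('scene');cv2.imwrite('pics/s13.png',cv2.resize(p[200:340,240:440,::-1],None,fx=4,fy=4))
p,d=bot.read_camera('top');cv2.imwrite('pics/t13.png',cv2.resize(p[170:260,220:400,::-1],None,fx=4,fy=4))
E
```

```text
t 14.47 ang -76.99 r 82.2 z 0.1701 resist 8.0 rad 3.0 Fz -5.0 w 0.197 q6 -0.49
t 14.88 ang -91.19 r 82.5 z 0.1701 resist 8.4 rad 3.7 Fz -5.8 w 0.194 q6 -0.25
t 15.3 ang -105.38 r 82.7 z 0.1701 resist 8.0 rad 4.5 Fz -6.1 w 0.191 q6 -0.01
```

View pics/s13.png

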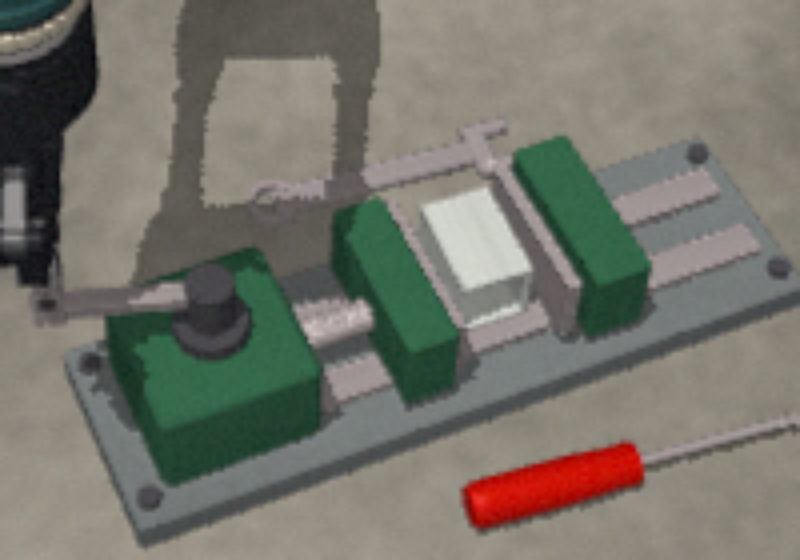

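View pics/t13.png

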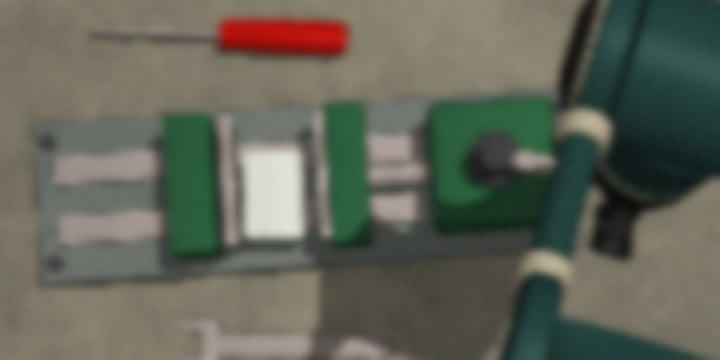

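Running free, the crank resists with 8.0–8.4 N and the jaw is advancing. About 12 mm of gap remains, or roughly 1.5 rad. I'll ease the radial offset a little and continue.

```bash
python3 -m creep '[{"grip":1.2,"dp":[0.05,-0.405,0.03],"rotation":[0.05,0,0]},{"grip":1.2,"dp":[0.05,-0.81,0.03],"rotation":[0.1,0,0]},{"grip":1.2,"dp":[0.05,-1.21,-0.02],"rotation":[0.15,0,0]},{"grip":1.2,"dp":[0.05,-1.61,-0.09],"rotation":[0.2,0,0]},{"grip":1.2,"dp":[0.05,-2.0,-0.18],"rotation":[0.25,0,0]}]' 50 >/dev/null; python3 f.py
python3 -m creep '[{"grip":1.2,"dp":[0.05,-0.405,0.0],"rotation":[0.05,0,0]},{"grip":1.2,"dp":[0.05,-0.81,0.0],"rotation":[0.1,0,0]},{"grip":1.2,"dp":[0.05,-1.21,-0.05],"rotation":[0.15,0,0]},{"grip":1.2,"dp":[0.05,-1.61,-0.12],"rotation":[0.2,0,0]},{"grip":1.2,"dp":[0.05,-2.0,-0.21],"rotation":[0.25,0,0]}]' 50 >/dev/null; python3 f.py
python3 -m creep '[{"grip":1.2,"dp":[0,-0.405,0.0],"rotation":[0.05,0,0]},{"grip":1.2,"dp":[0,-0.81,-0.02],"rotation":[0.1,0,0]},{"grip":1.2,"dp":[0,-1.21,-0.07],"rotation":[0.15,0,0]},{"grip":1.2,"dp":[0,-1.61,-0.14],"rotation":[0.2,0,0]},{"grip":1.2,"dp":[0,-2.0,-0.23],"rotation":[0.25,0,0]}]' 50 >/dev/null; python3 f.py
```

```text
t 15.82 ang -119.3 r 83.1 z 0.17 resist 9.4 rad 3.9 Fz -2.8 w 0.192 q6 0.25
t 16.23 ang -133.24 r 83.3 z 0.1699 resist 8.8 rad 6.1 Fz -0.5 w 0.193 q6 0.51
t 16.65 ang -147.45 r 83.4 z 0.1699 resist 8.4 rad 7.4 Fz 1.2 w 0.196 q6 0.78
```

```bash
python3 - <<'E'
from h import *
s,p,d,W,T=sleeve()
cv2.imwrite('pics/w14.png',cv2.resize(p[120:400,180:480,::-1],None,fx=2,fy=2))
for v in range(264,366,8): print(v,T[v,326].round(1),W[v,326].round(4))
E
```

```text
n 754 tool_pos [ 0.5265 -0.1292  0.1699] F_tool [-1.1  8.8  6.9] w 0.196
lean short of upright (tool frame) -0.019928877792602787 axis z at x=-5: -0.06043671868849998
264 [46.2 -0.1 -7. ] [ 0.5326 -0.126   0.1236]
272 [33.5 -0.2 -8. ] [ 0.5334 -0.1254  0.1363]
280 [ 19.5  -0.2 -10.1] [ 0.5353 -0.1242  0.1504]
288 [12.8 -0.2 -9.4] [ 0.5346 -0.1245  0.157 ]
296 [ 4.9 -0.3 -9.6] [ 0.5347 -0.1243  0.1649]
304 [-1.2 -0.3 -9.2] [ 0.5343 -0.1245  0.171 ]
312 [-8.1 -0.3 -9.5] [ 0.5346 -0.1243  0.178 ]
320 [-14.1  -0.3  -9.5] [ 0.5346 -0.1242  0.1839]
328 [-18.5  -0.3  -8.8] [ 0.534  -0.1245  0.1884]
336 [-22.4  -0.3  -8. ] [ 0.5332 -0.1248  0.1922]
344 [-21.9  -0.3  -4.4] [ 0.5301 -0.1266  0.1918]
352 [-22.5  -0.3  -1.4] [ 0.5275 -0.1281  0.1924]
360 [-21.4  -0.3   3. ] [ 0.5237 -0.1302  0.1913]
```

View pics/w14.png

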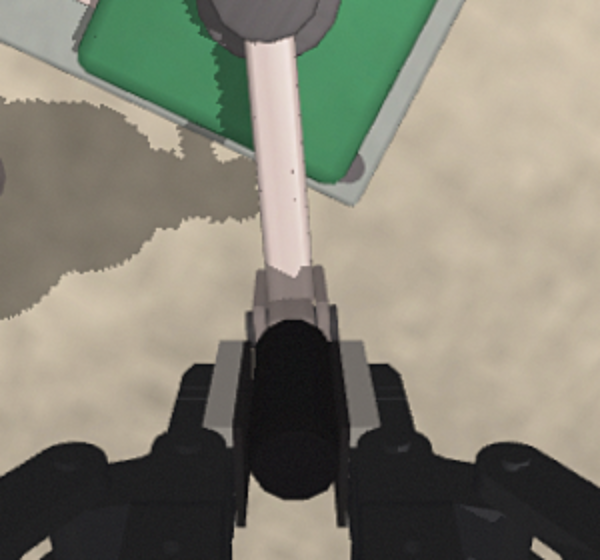

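The grip is still upright, and the crank trails the tool yaw by a few degrees. I'll ease outward and continue.

```bash
python3 -m creep '[{"grip":1.2,"dp":[0,-0.405,0.08],"rotation":[0.04,0,0]},{"grip":1.2,"dp":[0,-0.81,0.1],"rotation":[0.08,0,0]},{"grip":1.2,"dp":[0,-1.21,0.06],"rotation":[0.13,0,0]},{"grip":1.2,"dp":[0,-1.61,-0.01],"rotation":[0.18,0,0]},{"grip":1.2,"dp":[0,-2.0,-0.1],"rotation":[0.23,0,0]}]' 50 >/dev/null; python3 f.py
python3 -m creep '[{"grip":1.2,"dp":[0,-0.405,0.01],"rotation":[0.05,0,0]},{"grip":1.2,"dp":[0,-0.81,0.0],"rotation":[0.1,0,0]},{"grip":1.2,"dp":[0,-1.21,-0.05],"rotation":[0.15,0,0]},{"grip":1.2,"dp":[0,-1.61,-0.11],"rotation":[0.2,0,0]},{"grip":1.2,"dp":[0,-2.0,-0.2],"rotation":[0.25,0,0]}]' 50 >/dev/null; python3 f.py
python3 - <<'E'
from h import *
p,d=bot.read_camera('scene');cv2.imwrite('pics/s15.png',cv2.resize(p[200:340,240:440,::-1],None,fx=4,fy=4))
p,d=bot.read_camera('top');cv2.imwrite('pics/t15.png',cv2.resize(p[170:260,220:400,::-1],None,fx=4,fy=4))
E
```

```text
t 17.12 ang -161.6 r 83.8 z 0.1698 resist 8.8 rad 4.0 Fz 2.5 w 0.193 q6 1.04
t 17.53 ang -175.67 r 83.9 z 0.1698 resist 8.9 rad 4.6 Fz 4.5 w 0.194 q6 1.32
```

View pics/s15.png

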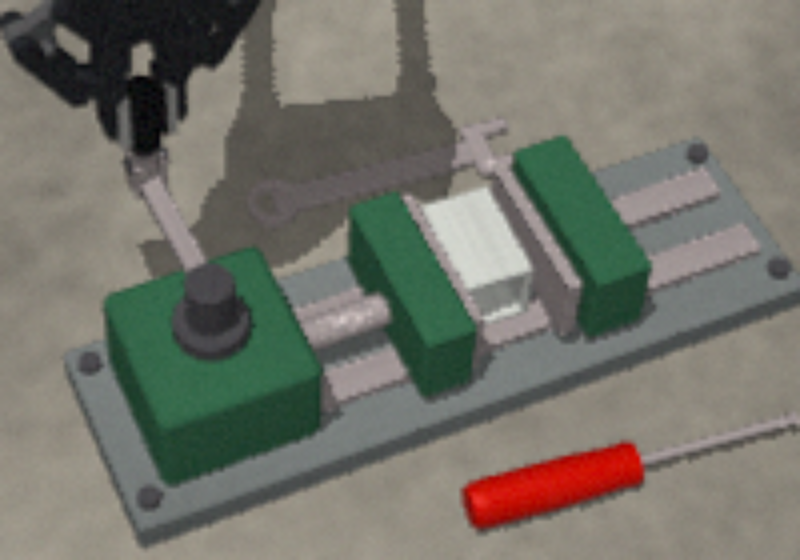

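View pics/t15.png

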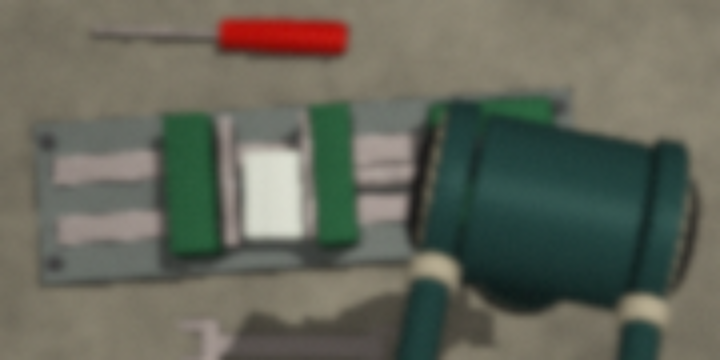

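The jaw has about reached the tube, and the tube still has a gap to the far jaw. The free resistance is still about 8.8 N.

```bash
python3 -m creep '[{"grip":1.2,"dp":[-0.02,-0.405,0.01],"rotation":[0.04,0,0]},{"grip":1.2,"dp":[-0.03,-0.81,0.03],"rotation":[0.08,0,0]},{"grip":1.2,"dp":[-0.03,-1.21,0.0],"rotation":[0.12,0,0]},{"grip":1.2,"dp":[-0.03,-1.61,-0.06],"rotation":[0.16,0,0]},{"grip":1.2,"dp":[-0.03,-2.0,-0.15],"rotation":[0.2,0,0]}]' 50 >/dev/null; python3 f.py
python3 -m creep '[{"grip":1.2,"dp":[0,0,0],"rotation":[0,0,0]},{"grip":1.2,"dp":[0,0,0],"rotation":[0,0,0]}]' 50 >/dev/null; python3 f.py
python3 - <<'E'
from h import *
s=bot.read_state();Rm=R.from_rotvec(s['tcp_rot']).as_matrix();print(Rm.round(3).tolist())
p,d=bot.read_camera('scene');cv2.imwrite('pics/s16.png',cv2.resize(p[220:300,320:420,::-1],None,fx=7,fy=7,interpolation=cv2.INTER_CUBIC))
E
```

```text
t 18.05 ang 170.44 r 84.1 z 0.1698 resist 8.1 rad 2.4 Fz 4.2 w 0.191 q6 1.56
t 18.22 ang 170.03 r 84.1 z 0.1698 resist 6.8 rad 1.8 Fz 3.0 w 0.196 q6 1.56
[[-0.001, -0.167, -0.986], [-0.004, -0.986, 0.167], [-1.0, 0.004, 0.0]]
```

View pics/s16.png

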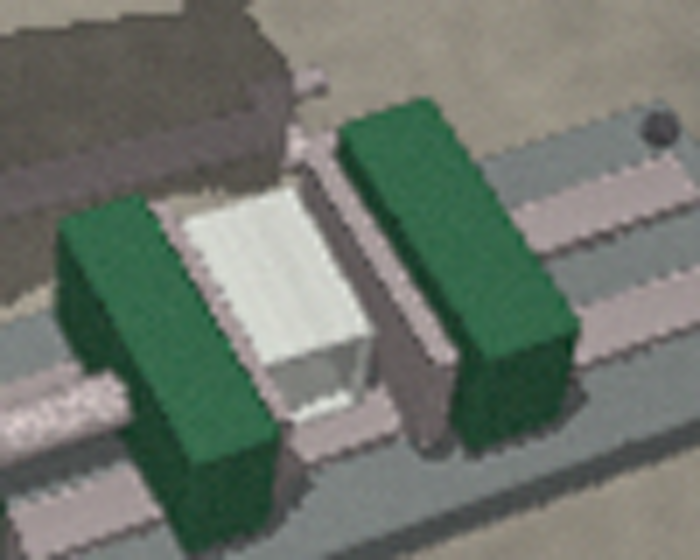

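```bash
python3 - <<'E'
from h import *
f=lambda x,y,z:plane('scene',320+x/7,220+y/7,z)
print('tube front-far top corner',f(374,330,.07),'far face top edge front',f(445,362,.08),'far face top back',f(303,160,.08))
print('tube far-back top',f(300,190,.07),'way: tube',f(372,392,.03),'face foot on way',f(400,425,.03))
E
```

```text
tube front-far top corner [0.60861286 0.09309314 0.07      ] far face top edge front [0.63306755 0.10413507 0.08      ] far face top back [0.54730161 0.09575086 0.08      ]
tube far-back top [0.55096813 0.09400638 0.07      ] way: tube [0.60498486 0.09840634 0.03      ] face foot on way [0.61945181 0.10136724 0.03      ]
```

```bash
for i in 1 2 3; do python3 -m creep '[{"grip":1.2,"dp":[0,-0.25,0],"rotation":[0.03,0,0]},{"grip":1.2,"dp":[0,-0.5,0],"rotation":[0.06,0,0]},{"grip":1.2,"dp":[0,-0.75,-0.02],"rotation":[0.09,0,0]},{"grip":1.2,"dp":[0,-1.0,-0.04],"rotation":[0.12,0,0]},{"grip":1.2,"dp":[0,-1.24,-0.07],"rotation":[0.15,0,0]}]' 50 >/dev/null; python3 f.py; done
```

```text
t 18.68 ang 161.95 r 84.2 z 0.1698 resist 7.6 rad -0.1 Fz 3.2 w 0.198 q6 1.74
t 19.1 ang 153.5 r 84.3 z 0.1698 resist 8.2 rad -1.9 Fz 3.9 w 0.193 q6 1.91
t 19.52 ang 145.1 r 84.4 z 0.1697 resist 9.0 rad -2.7 Fz 3.7 w 0.194 q6 2.08
```

```bash
python3 - <<'E'
from h import *
p,d=bot.read_camera('scene');cv2.imwrite('pics/s17.png',cv2.resize(p[220:300,320:420,::-1],None,fx=7,fy=7,interpolation=cv2.INTER_CUBIC))
E
```

```text
(no output)
```

View pics/s17.png

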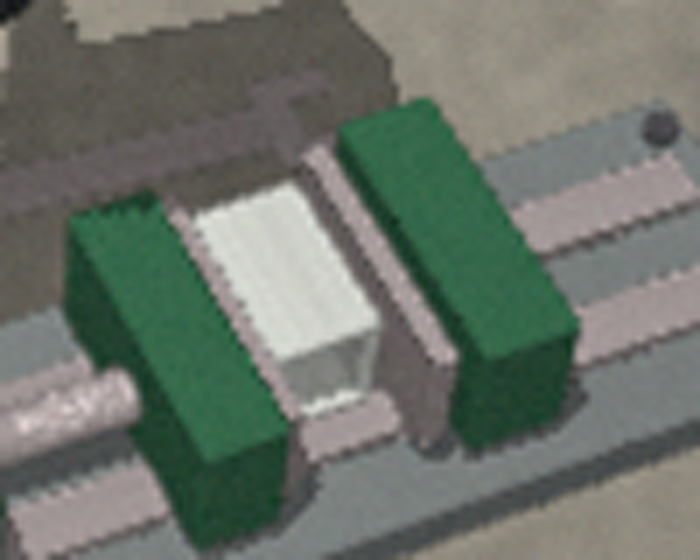

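About 5–8 mm of gap remains, and the last joint is near its range at 2.08 of 2.55. I'll release, turn the tool half a turn around the upright sleeve (the same grasp), and regrip. First I'll check centring.

```bash
python3 -m creep '[{"grip":1.9,"dp":[0,0.15,0],"rotation":[0,0,0]},{"grip":2.6,"dp":[0,0.15,0],"rotation":[0,0,0]},{"grip":3.4,"dp":[0,0.15,0],"rotation":[0,0,0]},{"grip":3.4,"dp":[0,0.15,0],"rotation":[0,0,0]},{"grip":3.4,"dp":[0,0.15,0],"rotation":[0,0,0]}]' 50
python3 - <<'E'
from h import *
s,p,d,W,T=sleeve()
cv2.imwrite('pics/w18.png',cv2.resize(p[120:400,180:480,::-1],None,fx=2,fy=2))
E
```

```text
time: 19.98
tool_pos: [0.527, -0.0345, 0.169]
tcp_rot: [-1.868, 0.596, 1.868]
wrist_force: [0.0, -0.3, -0.4]
width: 0.399
n 744 tool_pos [ 0.527  -0.0345  0.169 ] F_tool [ 0.4  0.2 -0.2] w 0.399
lean short of upright (tool frame) -0.0263146344919158 axis z at x=-5: -1.769972575391927
```

View pics/w18.png

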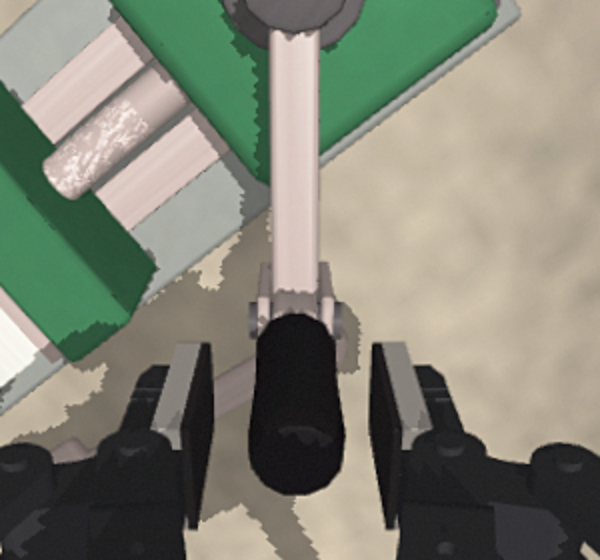

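Centred within 2 mm, and the grip is still upright. Turning the tool back by half a turn.

```bash
python3 -m creep '[{"grip":3.6,"dp":[-0.2,0.05,-0.15],"rotation":[0,0,0]},{"grip":3.6,"dp":[-0.2,0.05,-0.15],"rotation":[-0.1,0,0]},{"grip":3.6,"dp":[-0.2,0.05,-0.15],"rotation":[-0.21,0,0]},{"grip":3.6,"dp":[-0.2,0.05,-0.15],"rotation":[-0.33,0,0]},{"grip":3.6,"dp":[-0.2,0.05,-0.15],"rotation":[-0.45,0,0]}]' 50 >/dev/null; python3 f.py
for i in 1 2 3 4; do python3 -m creep '[{"grip":3.6,"dp":[0,0,0],"rotation":[-0.12,0,0]},{"grip":3.6,"dp":[0,0,0],"rotation":[-0.24,0,0]},{"grip":3.6,"dp":[0,0,0],"rotation":[-0.36,0,0]},{"grip":3.6,"dp":[0,0,0],"rotation":[-0.48,0,0]},{"grip":3.6,"dp":[0,0,0],"rotation":[-0.6,0,0]}]' 50 >/dev/null; python3 f.py; done
python3 -m creep '[{"grip":3.4,"dp":[0.2,0,0],"rotation":[-0.12,0,0]},{"grip":3.4,"dp":[0.2,0,0],"rotation":[-0.22,0,0]},{"grip":3.4,"dp":[0.2,0,0],"rotation":[-0.22,0,0]},{"grip":3.4,"dp":[0.2,0,0],"rotation":[-0.22,0,0]},{"grip":3,"dp":[0.2,0,0],"rotation":[-0.22,0,0]}]' 50 ; python3 f.py
python3 - <<'E'
from h import *
s,p,d,W,T=sleeve();print(R.from_rotvec(s['tcp_rot']).as_matrix().round(3).tolist())
cv2.imwrite('pics/w19.png',cv2.resize(p[120:400,180:480,::-1],None,fx=2,fy=2))
E
```

```text
t 20.45 ang 144.88 r 84.0 z 0.1713 resist 0.3 rad -1.6 Fz -0.1 w 0.419 q6 1.62
t 20.87 ang 144.87 r 84.0 z 0.1713 resist -0.2 rad -1.0 Fz 0.2 w 0.427 q6 1.02
t 21.28 ang 144.89 r 84.0 z 0.1713 resist 0.0 rad -0.5 Fz 0.1 w 0.419 q6 0.42
t 21.7 ang 144.89 r 84.0 z 0.1713 resist -0.3 rad 0.2 Fz 0.2 w 0.422 q6 -0.18
t 22.12 ang 144.86 r 84.0 z 0.1713 resist 0.5 rad -1.0 Fz -0.6 w 0.422 q6 -0.78
time: 22.53
tool_pos: [0.5281, -0.036, 0.1693]
tcp_rot: [0.542, 1.502, -0.542]
wrist_force: [0.6, 0.1, -0.5]
width: 0.351
t 22.53 ang 144.9 r 84.0 z 0.1693 resist -0.4 rad -0.4 Fz -0.5 w 0.351 q6 -0.99
n 695 tool_pos [ 0.5281 -0.036   0.1693] F_tool [0.5 0.4 0.4] w 0.351
lean short of upright (tool frame) 0.034384229215518126 axis z at x=-5: 1.4088753387833357
[[0.0, 0.638, 0.77], [0.0, 0.77, -0.638], [-1.0, 0.0, 0.0]]
```

View pics/w19.png

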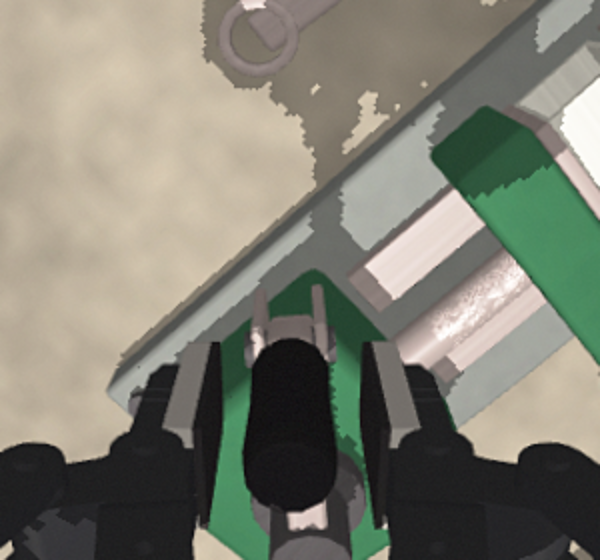

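```bash
python3 -m creep '[{"grip":2.6,"dp":[0,-0.03,0.12],"rotation":[0.03,0,0]},{"grip":2.2,"dp":[0,-0.03,0.12],"rotation":[0.06,0,0]},{"grip":1.9,"dp":[0,-0.03,0.12],"rotation":[0.06,0,0]},{"grip":1.5,"dp":[0,-0.03,0.12],"rotation":[0.06,0,0]},{"grip":1.2,"dp":[0,-0.03,0.12],"rotation":[0.06,0,0]}]' 50 >/dev/null; python3 f.py
python3 -m creep '[{"grip":1.2,"dp":[0,0.25,0],"rotation":[0.03,0,0]},{"grip":1.2,"dp":[0,0.5,0.01],"rotation":[0.06,0,0]},{"grip":1.2,"dp":[0,0.75,0.03],"rotation":[0.09,0,0]},{"grip":1.2,"dp":[0,1.0,0.06],"rotation":[0.12,0,0]},{"grip":1.2,"dp":[0,1.24,0.09],"rotation":[0.15,0,0]}]' 50 >/dev/null; python3 f.py
python3 -m creep '[{"grip":1.2,"dp":[0,0.25,0],"rotation":[0.03,0,0]},{"grip":1.2,"dp":[0,0.5,0.01],"rotation":[0.06,0,0]},{"grip":1.2,"dp":[0,0.75,0.03],"rotation":[0.09,0,0]},{"grip":1.2,"dp":[0,1.0,0.06],"rotation":[0.12,0,0]},{"grip":1.2,"dp":[0,1.24,0.09],"rotation":[0.15,0,0]}]' 50 >/dev/null; python3 f.py

```

```text
t 23.0 ang 145.09 r 82.8 z 0.1694 resist -0.0 rad 0.6 Fz 1.1 w 0.197 q6 -0.94
t 23.42 ang 138.37 r 82.4 z 0.1692 resist 8.3 rad 4.4 Fz 8.5 w 0.194 q6 -0.77
t 23.83 ang 129.72 r 81.9 z 0.1692 resist 7.9 rad 8.6 Fz 10.5 w 0.194 q6 -0.6
```

```bash

python3 -m creep '[{"grip":1.2,"dp":[-0.05,0.25,-0.08],"rotation":[0.03,0,0]},{"grip":1.2,"dp":[-0.12,0.5,-0.14],"rotation":[0.06,0,0]},{"grip":1.2,"dp":[-0.15,0.75,-0.13],"rotation":[0.09,0,0]},{"grip":1.2,"dp":[-0.15,1.0,-0.11],"rotation":[0.12,0,0]},{"grip":1.2,"dp":[-0.15,1.24,-0.08],"rotation":[0.15,0,0]}]' 50 >/dev/null; python3 f.py
python3 - <<'E'
from h import *
s,p,d,W,T=sleeve()
p,d=bot.read_camera('scene');cv2.imwrite('pics/s20.png',cv2.resize(p[220:300,320:420,::-1],None,fx=7,fy=7,interpolation=cv2.INTER_CUBIC))
E
```

```text
t 24.25 ang 121.36 r 81.9 z 0.1693 resist 8.4 rad 6.2 Fz 4.4 w 0.195 q6 -0.44
n 707 tool_pos [ 0.5542 -0.0144  0.1693] F_tool [-4.3 -9.4 -4.6] w 0.195
lean short of upright (tool frame) 0.02435173153542004 axis z at x=-5: 0.692129747925831
```

View pics/s20.png

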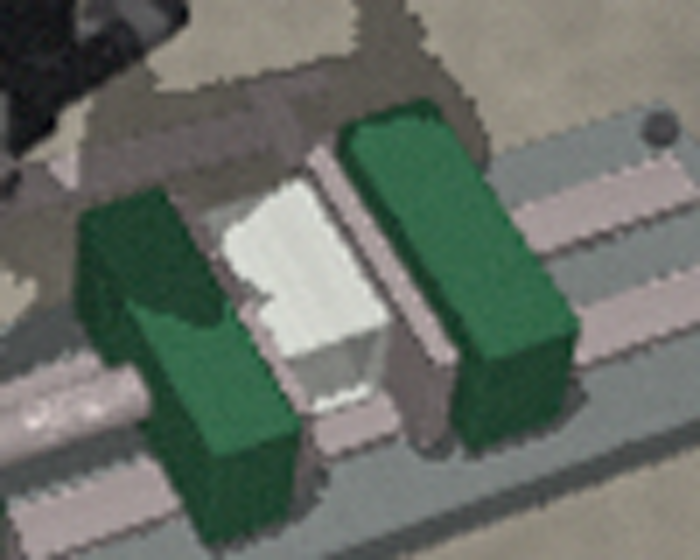

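The gap is closing and the resistance is still at the free level of about 8.3 N. I'll carry on in small steps and watch the force.

```bash
for i in 1 2; do
python3 -m creep '[{"grip":1.2,"dp":[-0.03,0.25,-0.04],"rotation":[0.03,0,0]},{"grip":1.2,"dp":[-0.05,0.5,-0.06],"rotation":[0.06,0,0]},{"grip":1.2,"dp":[-0.05,0.75,-0.04],"rotation":[0.09,0,0]},{"grip":1.2,"dp":[-0.05,1.0,-0.02],"rotation":[0.12,0,0]},{"grip":1.2,"dp":[-0.05,1.24,0.01],"rotation":[0.15,0,0]}]' 50 >/dev/null; python3 f.py; done
```

```text
t 24.77 ang 112.96 r 81.6 z 0.1693 resist 10.0 rad 8.6 Fz 5.3 w 0.196 q6 -0.28
t 25.18 ang 104.74 r 81.3 z 0.1694 resist 12.8 rad 9.8 Fz 4.7 w 0.19 q6 -0.13
```

The resistance has risen from about 8.3 to 12.8 N (about 1.5×), and its slope matches the spring. I'll stop here, relax the radial offset and look.

```bash
python3 -m creep '[{"grip":1.2,"dp":[0,0,-0.08],"rotation":[0,0,0]},{"grip":1.2,"dp":[0,0,-0.15],"rotation":[0,0,0]},{"grip":1.2,"dp":[0,0,-0.15],"rotation":[0,0,0]},{"grip":1.2,"dp":[0,0,-0.15],"rotation":[0,0,0]}]' 50 >/dev/null; python3 f.py
python3 - <<'E'
from h import *
s,p,d,W,T=sleeve();cv2.imwrite('pics/w21.png',cv2.resize(p[120:400,180:480,::-1],None,fx=2,fy=2))
p,d=bot.read_camera('scene');cv2.imwrite('pics/s21.png',cv2.resize(p[200:320,290:420,::-1],None,fx=5,fy=5,interpolation=cv2.INTER_CUBIC))
E
```

```text
t 25.52 ang 104.43 r 81.6 z 0.1694 resist 11.0 rad 4.6 Fz 3.1 w 0.201 q6 -0.12
n 714 tool_pos [ 0.5765 -0.0053  0.1694] F_tool [ -3.  -11.7  -2.5] w 0.201
lean short of upright (tool frame) 0.02270141646082258 axis z at x=-5: 1.1450930371522405
```

View pics/s21.png

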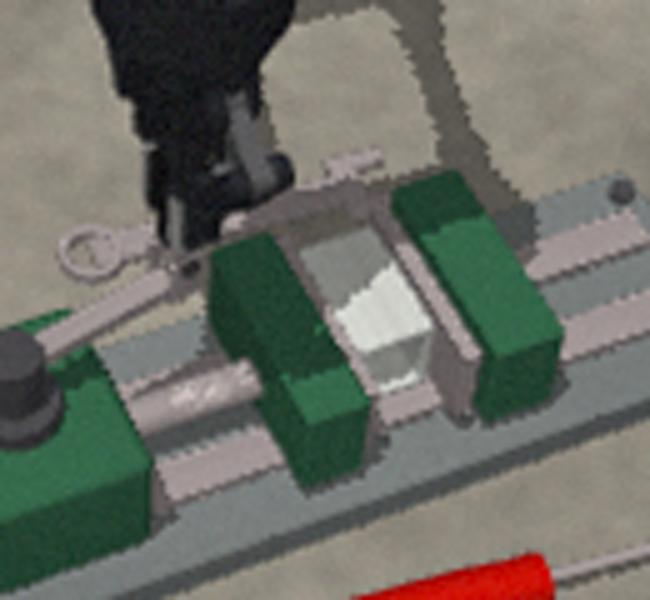

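View pics/w21.png

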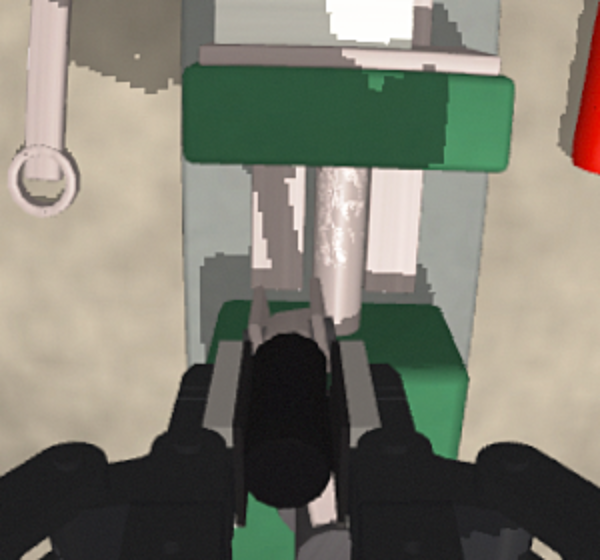

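```bash
python3 -m creep '[{"grip":1.2,"dp":[0,-0.1,-0.04],"rotation":[0,0,0]},{"grip":1.2,"dp":[0,-0.2,-0.07],"rotation":[0,0,0]},{"grip":1.8,"dp":[0,-0.2,-0.07],"rotation":[0,0,0]},{"grip":2.4,"dp":[0,-0.2,-0.07],"rotation":[0,0,0]},{"grip":3.0,"dp":[0,-0.2,-0.07],"rotation":[0,0,0]}]' 20 >/dev/null; python3 f.py
python3 -m creep '[{"grip":3.4,"dp":[0,0,0],"rotation":[0,0,0]},{"grip":3.4,"dp":[0,0,0],"rotation":[0,0,0]},{"grip":3.4,"dp":[0,0,0],"rotation":[0,0,0]}]' 20 >/dev/null; python3 f.py
python3 - <<'E'
from h import *
s,p,d,W,T=sleeve();cv2.imwrite('pics/w22.png',cv2.resize(p[60:400,160:500,::-1],None,fx=1.7,fy=1.7))
E
```

```text
t 26.03 ang 102.03 r 80.5 z 0.1715 resist -0.4 rad -0.2 Fz -0.2 w 0.351 q6 -0.12
t 26.28 ang 101.68 r 80.3 z 0.1721 resist 0.0 rad -1.0 Fz -0.3 w 0.394 q6 -0.12
n 639 tool_pos [ 0.5805 -0.0056  0.1721] F_tool [0.3 0.1 1. ] w 0.394
lean short of upright (tool frame) 0.021898296313349108 axis z at x=-5: 1.9913028064739153
```

View pics/w22.png

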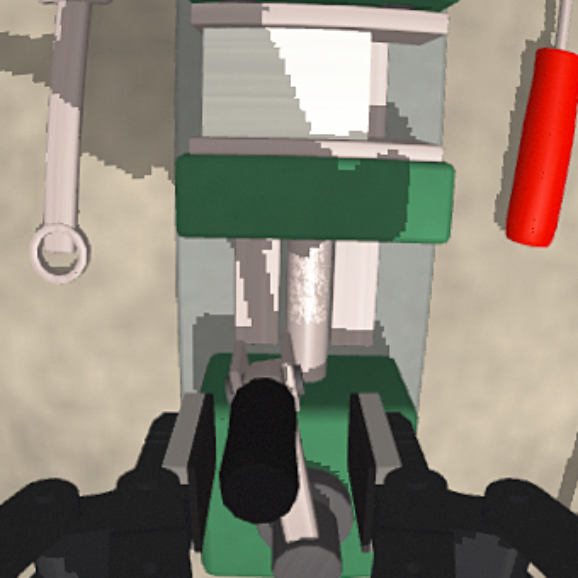

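The tube sits flush between both jaws and the grip stands. The sleeve is about 3 mm left of the finger centre, so I'll recentre and then lift straight off.

```bash
python3 -m creep '[{"grip":3.8,"dp":[0,-0.15,0.1],"rotation":[0,0,0]},{"grip":3.8,"dp":[0,-0.3,0.2],"rotation":[0,0,0]},{"grip":3.8,"dp":[0,-0.35,0.2],"rotation":[0,0,0]},{"grip":3.8,"dp":[0,-0.35,0.2],"rotation":[0,0,0]},{"grip":3.8,"dp":[0,-0.35,0.2],"rotation":[0,0,0]}]' 20; python3 f.py
python3 -m creep '[{"grip":3.8,"dp":[-0.6,0,0],"rotation":[0,0,0]},{"grip":3.8,"dp":[-1.4,0,0],"rotation":[0,0,0]},{"grip":3.8,"dp":[-2.4,0,0],"rotation":[0,0,0]},{"grip":3.8,"dp":[-3.6,0,0],"rotation":[0,0,0]},{"grip":3.8,"dp":[-5,0,0],"rotation":[0,0,0]}]' 20; python3 f.py
python3 -m creep '[{"grip":3.8,"dp":[-1.5,0,0],"rotation":[0,0,0]},{"grip":3.8,"dp":[-3.5,0,0],"rotation":[0,0,0]},{"grip":3.8,"dp":[-5.5,0,0],"rotation":[0,0,0]},{"grip":3.8,"dp":[-7,0,0],"rotation":[0,0,0]},{"grip":3.8,"dp":[-7.5,0,0],"rotation":[0,0,0]}]' 20; python3 f.py
python3 -m creep '[{"grip":3.8,"dp":[0,0,0],"rotation":[0,0,0]},{"grip":3.8,"dp":[0,0,0],"rotation":[0,0,0]},{"grip":3.8,"dp":[0,0,0],"rotation":[0,0,0]}]' 20 >/dev/null
python3 - <<'E'
from h import *
s,p,d,W,T=wpts();cv2.imwrite('pics/w23.png',p[:,:,::-1])
m=(W[...,2]>.15)&(W[...,2]<.2)&(d>0)&(abs(W[...,0]-.575)<.03)&(abs(W[...,1]+.005)<.03)&(p.astype(int).sum(-1)<150)
P=W[m];print(m.sum(),P[P[:,2]>.188].mean(0),P[:,2].max())
lo=P[P[:,2]<.165];print(lo.mean(0) if len(lo) else 0)
p,d=bot.read_camera('scene');cv2.imwrite('pics/s23.png',cv2.resize(p[200:340,240:440,::-1],None,fx=4,fy=4))
E
```

```text
time: 26.75
tool_pos: [0.5766, -0.0079, 0.1717]
tcp_rot: [1.157, 1.242, -1.157]
wrist_force: [-1.1, -0.4, -0.1]
width: 0.442
t 26.75 ang 104.84 r 79.0 z 0.1717 resist 1.2 rad -0.1 Fz -0.1 w 0.442 q6 -0.13
time: 27.17
tool_pos: [0.5767, -0.0078, 0.2231]
tcp_rot: [1.157, 1.242, -1.157]
wrist_force: [0.1, 0.3, -0.5]
width: 0.443
t 27.17 ang 104.71 r 79.1 z 0.2231 resist -0.1 rad 0.3 Fz -0.5 w 0.443 q6 -0.13
time: 27.58
tool_pos: [0.5785, -0.0079, 0.3018]
tcp_rot: [1.16, 1.236, -1.152]
wrist_force: [0.8, -0.0, 0.5]
width: 0.444
t 27.58 ang 103.48 r 78.5 z 0.3018 resist -0.7 rad -0.2 Fz 0.5 w 0.444 q6 -0.13
398 [ 0.57341844 -0.00124739  0.19059696] 0.19314391829668973
[0.57417593 0.00087988 0.15838577]
```

View pics/w23.png

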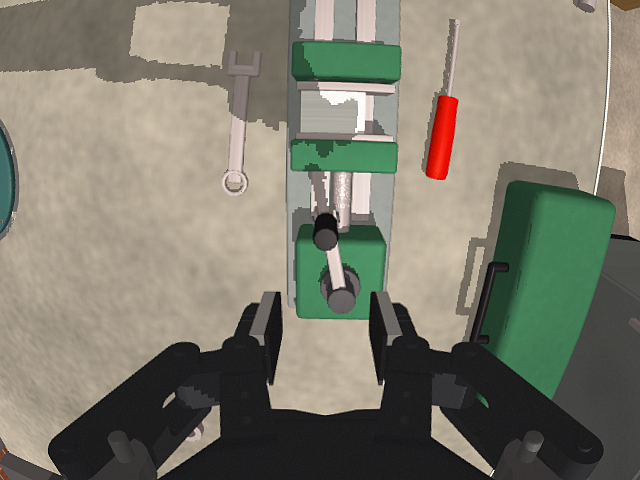

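View pics/s23.png

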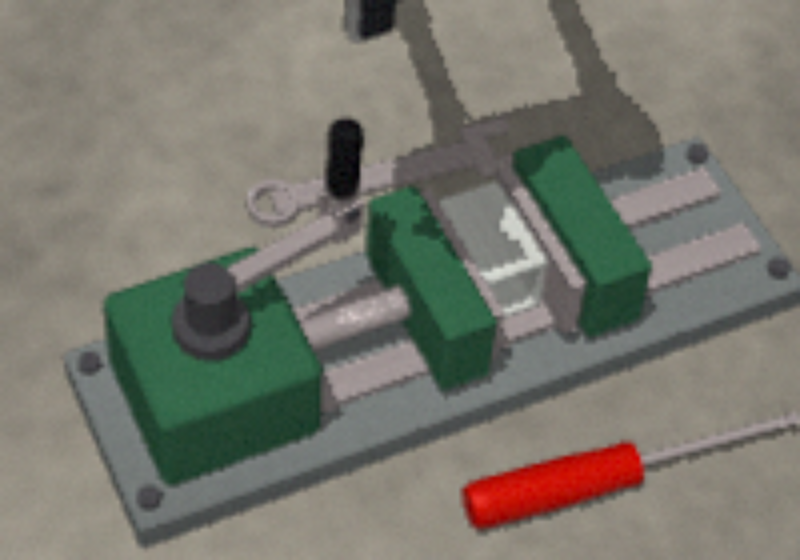

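```bash
python3 - <<'E'
from h import *
s,p,d,W,T=wpts();cv2.imwrite('pics/w24.png',cv2.resize(p[30:180,280:410,::-1],None,fx=4,fy=4,interpolation=cv2.INTER_CUBIC)[:600])
for u in (310,330,345,366,372):
    print(u,[(v,W[v,u][1].round(4),W[v,u][2].round(3)) for v in range(80,142,2)])
E
```

```text
310 [(80, np.float64(0.1106), np.float64(0.064)), (82, np.float64(0.1068), np.float64(0.081)), (84, np.float64(0.1049), np.float64(0.081)), (86, np.float64(0.1031), np.float64(0.081)), (88, np.float64(0.1012), np.float64(0.08)), (90, np.float64(0.1003), np.float64(0.07)), (92, np.float64(0.0984), np.float64(0.07)), (94, np.float64(0.0963), np.float64(0.071)), (96, np.float64(0.0944), np.float64(0.071)), (98, np.float64(0.0925), np.float64(0.071)), (100, np.float64(0.0906), np.float64(0.072)), (102, np.float64(0.0887), np.float64(0.07)), (104, np.float64(0.0868), np.float64(0.071)), (106, np.float64(0.0849), np.float64(0.072)), (108, np.float64(0.083), np.float64(0.07)), (110, np.float64(0.0811), np.float64(0.07)), (112, np.float64(0.0792), np.float64(0.07)), (114, np.float64(0.0773), np.float64(0.069)), (116, np.float64(0.0754), np.float64(0.072)), (118, np.float64(0.0735), np.float64(0.072)), (120, np.float64(0.0716), np.float64(0.07)), (122, np.float64(0.0697), np.float64(0.071)), (124, np.float64(0.0678), np.float64(0.07)), (126, np.float64(0.0659), np.float64(0.07)), (128, np.flo
[... 5243 characters left out ...]
float64(0.032)), (112, np.float64(0.0854), np.float64(0.03)), (114, np.float64(0.0834), np.float64(0.029)), (116, np.float64(0.0812), np.float64(0.031)), (118, np.float64(0.079), np.float64(0.03)), (120, np.float64(0.0769), np.float64(0.032)), (122, np.float64(0.0748), np.float64(0.032)), (124, np.float64(0.0727), np.float64(0.03)), (126, np.float64(0.0706), np.float64(0.031)), (128, np.float64(0.0684), np.float64(0.029)), (130, np.float64(0.0663), np.float64(0.031)), (132, np.float64(0.0642), np.float64(0.03)), (134, np.float64(0.0628), np.float64(0.066)), (136, np.float64(0.0612), np.float64(0.081)), (138, np.float64(0.0594), np.float64(0.08)), (140, np.float64(0.0575), np.float64(0.081))]
```

View pics/w24.png

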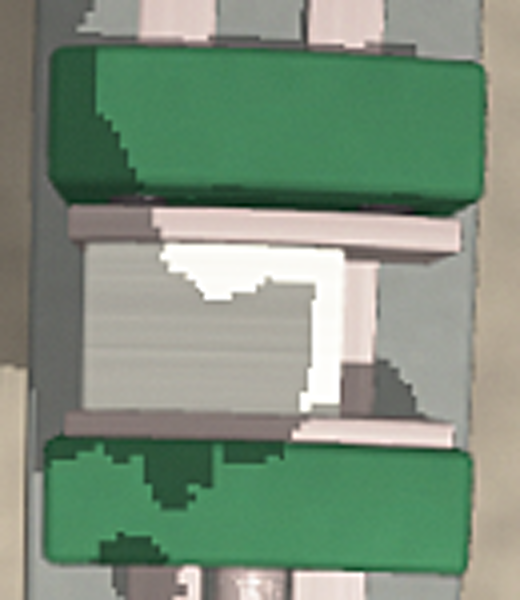

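The measured face-to-face gap is 40.3 mm against the 40 mm tube, so the tube touches both jaws. The grip stands upright and the arm is clear. Handing in.

```bash
python3 - <<'E'
from h import *
s=bot.read_state();print(s['time'],s['wrist_force'])
print(bot.finish_job())
E
```

```text
27.9833 [ 0.08800044 -0.6385437  -0.0181025 ]
the job is handed in; nothing more can be done
None
```

The tube is clamped in the vice with the grip left standing upright, and I handed the job in at 28.0 s of the 72 s allowed. No verdict was reported.

- **Folding the grip:** The first lift stopped about 0.11 rad short of upright because the pads slid on the sleeve. I regripped and tilted the tool about the pin until the grip reached its stop. The crank showed no visible turn while I did this.
- **Winding the crank:** I turned it clockwise about 3.3 rad. Part way I let go and turned the gripper half a turn around the sleeve, because the last joint was near the end of its range.
- **Clamp force:** Running free, the crank resisted with about 8.3 N (single readings 7.6–9.4 N). I stopped at 12.8 N, about one and a half times that, which works out to roughly 40–45 N on the tube. This is inferred from the wrist force, not measured directly.
- **Last checks:**
  - The gap between the jaw faces measured 40.3 mm against the 40 mm tube, with the tube flush on both.
  - The grip stood within about 0.03 rad of vertical when I let go.
  - The wrench and screwdriver looked unmoved. I did not look specifically at the mug, oil can, offcut or collar again, but the arm's path stayed clear above them.
  - The arm was clear of everything, with wrist force under 1 N.
- **Readings that disagreed:**
  - An early scene-camera estimate of the gap left to the far jaw ranged from 2 to 9 mm, so I stopped on the force rise and not on that figure.
  - My hub position was off by 1–3 mm. That caused sideways forces of up to about 10 N at the grip during winding, but the grip stayed upright.

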